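# Clamp a power board on the click-stop rest and index it

## Robot

A 6-joint arm with a two-finger parallel gripper is mounted at the origin on the work surface. World frame = base frame: x ahead of the robot, y to its left, z up, the work surface at z = 0. Lengths are in m, angles in rad, forces in N, time in s.
With the tool pointing down it reaches from about 0.3 to 0.85 m from the base axis. Payload 5.4 kg.
Tool frame: the origin (TCP) lies at the centre of the arm's flange, where the gripper is bolted on; the fingertips stand 173 mm ahead of it and the grasp point (between the pads) lies 155 mm ahead of it; y points along the fingers, z is the direction in which the jaws open and shut, and the axes are right-handed (so a half turn about y gives the same grasp; the last joint's range is limited). The gripper opens to 85 mm and grips with 20 to 120 N. Pads are 22 mm wide; open, the fingers measure 114 mm over their backs; the gripper's body (76 mm by 85 mm) begins 54 mm behind the grasp point. The pads swing forward as they close: fully open they stand 13 mm farther back than shut.
Start: joints at [0.894, 0.158, 1.597, -0, 1.386, -0.21], TCP at [0.259, 0.513, 0.405] pointing down, gripper open.
Joint ranges: [-2.91, 2.91], [-0.94, 2.29], [0.18, 2.7], [-1.29, 4.43], [0.17, 2.64], [-3, 3]. Speed limits (rad/s): [2.57, 2.57, 3.14, 3.14, 3.14, 3.14].

## Interface

Orientations are given as a unit quaternion [w, x, y, z].
In Python, from bench import status, eyes, workorder gives the robot as it stands. The module is installed in compiled form; this text tells all that it offers.
- The arm moves only by the shell command python3 -m crank 'ROWS' [FORCE]. ROWS is a JSON object of lists of equal length, an entry for each row: "xyz": the shift along the tool's x, y, z in cm, a list of three; "twist": the turn, a rotation vector about the tool's x, y, z in degrees, a list of three; "grip": the finger opening in cm, from 0 to 8.54. A call has 1 to 10 rows; each row is the pose to reach, as a shift and turn from the pose measured when the call began, along the tool's axes at that moment; what a row does not reach only later rows make up. A row lasts 1/8 s, in which the tool goes at most 62.5 mm and 10.7 degrees, less where a joint would pass 70% of its speed; a pose out of reach is approached as far as the arm can. A call with a gripper value outside its range is refused whole. The fingers move at their own pace and stop on an object; FORCE is the grip in N (left out, the last holds). Time passes only in rows, so rows that repeat a pose let the fingers close. It gives the time, the measured TCP pose, the force and the opening at its end, in the units of the state.
- status.observe(): the state, without advancing time (a new reading comes with each control period).
- eyes.capture(name): name is "scene" or "top" or "wrist"; returns a dict with "img" (384x512x3 uint8, blue, green, red), "z_map" (384x512 float32, m along the optical axis (not along the pixel's ray), 0 where there is no reading), "K" (3x3 intrinsics, pixels), "rvec" (rotation vector, rad) and "tvec" (3), from world to camera coordinates, as OpenCV has them; the wrist camera has in their place "tool_from_camera" (4x4, takes a point from camera to tool coordinates, whose origin is the TCP and whose axes are the tool frame's). Camera axes: x right, y down, z forward; pixel columns grow to the right and rows downward; lengths in m; the calibration is good to about 2 mm. A picture is of the moment at which its call begins: read the wrist's pose just before it.
- workorder.sign_off(): hands the job in, once; it reports no verdict.
The state is a dict: "clock": time; "qpos": joint angles; "joint_velocities": joint speeds; "joint_efforts": joint torques, N m; "eef_pos": TCP position; "ee_rot": TCP orientation; "force": force on the tool from outside, world axes, zero at the start; "wrist_torque": the same for the moment, N m; "finger_gap": finger opening in m.
Only numpy, scipy, OpenCV 4.12 (cv2) and the standard library are available. Lean on these libraries where they do the work, as an engineer would, in place of code of your own. Each camera call takes 0.05 s, during which the arm holds its last target.

## Task

Load the board that has the screw-terminal strip onto the swivelling board rest: swing the wire clip up, slide the board's bare end under it along the middle of the black bed until it is fully home against the end stop (terminals pointing away from the clip), and lower the clip onto the board. Then turn the rest by its upright handle pin until its pointer sits on the fifth click anticlockwise (seen from above) from the wide zero mark, and let go. Leave the other board, the dispenser, the meter and the tin where they are.

Things in the scene. Friction and masses are not known exactly. Their poses are not given: they have to be found in the camera images.
- swivel (a joint): angle of the turntable about its vertical axis, rad: 0 with the pointer on the wide zero mark, growing anticlockwise seen from above; range -1.75 to 2.0. A spring plunger holds it in click stops every 15 degrees (0.2618 rad, 0 is a stop); the fifth click is 1.309. It takes about 3 to 5 N at the handle pin to pass each click, and left between two clicks it snaps into the nearer one.
- clip (a joint): angle of the wire clip, rad: 0 fully down on the empty bed (its feet 1 mm above the bed), about 0.1 down on a 5 mm board, 1.25 fully up against its stop. Over-centre spring: released below about 0.6 it snaps down, above 0.6 it snaps up and stays up. It takes about 4 to 5 N at the bar, along its arc, to start it either way. It swings about a horizontal pivot (clip_pivot), its bar moving up and towards the handle pin. It starts down.
- axle (a point): point on the turntable's vertical axis, at the height of the bed's top, 52 mm above the work surface. Axes turn with the turntable: x points towards the pointer and handle pin, z up. The turntable is a scalloped grey metal disc of radius 77 mm, top 34 mm above the work surface, on a fixed black round base of radius 114 mm and height 16 mm. All rest dimensions below are along these axes from this point.
- seat (a point): where the centre (half-way up) of the loaded board belongs: 4 mm from the axle towards -x, 54.5 mm above the work surface; axes as axle. The black bed is 40 mm wide (y), top 52 mm high, x -38 to +42 mm; the steel end stop's face is at x = +36 mm from the axle and 4 mm higher than the bed. The board (56 mm wide) overhangs the bed by 8 mm on each side, with 18 mm free below it down to the disc. The board is loaded from the -x end.
- handle (a point): centre of the upright steel handle pin (16 mm diameter free-turning sleeve from 41 to 77 mm above the work surface; this point is 62 mm up), 92 mm from the turntable's axis towards +x, standing on the steel pointer (5 mm thick, 39 mm high on top), whose tip shows the angle on the scale.
- clip_pivot (a point): middle of the clip's pivot line: 55 mm from the axle towards +x, 60 mm above the work surface; the pivot line runs along y. The clip is a wire frame, its two side arms 68 mm apart (6 mm thick), on two small posts 66 mm high at y = +/-39 mm.
- clip_bar (a point): centre of the clip's cross-bar, a horizontal bar along y, with a black, free-turning sleeve 12 mm in diameter and 34 mm long, free on all sides, 45 mm from clip_pivot. Down on the empty bed it lies 40 mm from the pivot towards -x and 80 mm above the work surface (28 mm over the bed); fully up it is 104 mm high, just above and 6 mm beyond the pivot. Two 8 mm rubber feet hang 27 mm below the bar's centre at y = +/-23 mm and press on the board.
- zero_mark (a point): the wide white zero mark (30 x 7 mm) on the fixed base's rim, 98 mm from the turntable's axis, at its top (16 mm up); x points radially outwards. Thin white marks (14 x 2 mm) stand at every click to both sides.
- board_mid (a point): centre of the plate of the board to load, half-way up: a tan circuit board on an aluminium back, 80 x 56 x 5 mm, 90 g, lying flat on the work surface parts up (point 2.5 mm up). Its x axis runs along the 80 mm, towards the bare end that goes under the clip (bare over the last 45 mm); y along the 56 mm; parts rise to 18 mm above its underside. Loaded, its x axis points as the axle's x.
- terminals (a point): centre of the black screw-terminal strip (12 x 50 x 12 mm with five screw heads) on that board, 33 mm from its centre towards its -x end, 11 mm above its underside.
- finned_mid (a point): centre of the plate of the other board, of the same size and make (80 x 56 x 5 mm) but with a finned heat sink (21 mm high) and no terminal strip; leave it alone.
- dispenser_mid (a point): middle (50 mm up) of a square white liquid dispenser, 56 x 56 mm, 103 mm high with its steel cap; leave it alone.
- meter_mid (a point): middle (18 mm up) of a grey hand meter lying face up, 175 x 85 x 36 mm (dial 47 mm high), long along its x; leave it alone.
- tin_mid (a point): middle of a small round metal tin, 56 mm diameter, 23 mm high; leave it alone.
Things that resemble listed ones, but are neither listed nor needed, are in the scene too. Of the things like the part that bears swivel, leave any that is purple; of the rest the larger one is meant. Leave any yellow look-alike of the part that bears board_mid alone.

How it is judged:
By the outcome, as a careful person would: the job done as asked, in the order asked, and still so for the second after the job is handed in, with the robot touching nothing.
It also fails if it takes over 72 s, if anything falls off the work surface, if the arm or the gripper's body presses on something with over 40 N, if the wrist force passes 120 N, or if a joint passes its speed limit or range.

## Working session

There is one attempt and no reset: what is moved stays moved. The work goes in short steps, Python scripts to look and compute and a shell command to move; the robot and the scene stay as the last step left them, time stands still between calls to the robot, and variables do not carry over. Pictures are saved under pics/ and viewed, and the job is handed in when it is done.

```bash
mkdir -p pics
cat > h.py <<'E'
import numpy as np, cv2, json
from scipy.spatial.transform import Rotation as R
from bench import status, eyes, workorder
def st():
    return status.observe()
def Rt(s=None):
    s=s or st(); q=s['ee_rot']; return R.from_quat([q[1],q[2],q[3],q[0]]).as_matrix(), np.array(s['eef_pos'])
def cap(name):
    s=st(); c=eyes.capture(name)
    if name=='wrist':
        M=np.array(c['tool_from_camera']); r,t=Rt(s)
        c['Rwc']=r@M[:3,:3]; c['pos']=r@M[:3,3]+t
    else:
        r=cv2.Rodrigues(np.array(c['rvec'],float))[0]; c['Rwc']=r.T; c['pos']=-r.T@np.array(c['tvec']).ravel()
    return c
def save(name,tag):
    import pickle
    c=cap(name); cv2.imwrite(f'pics/{tag}.png',c['img']); pickle.dump(dict(c),open(f'{tag}.pkl','wb')); return c
def load(tag):
    import pickle; return pickle.load(open(f'{tag}.pkl','rb'))
def ray(c,u,v): 
    d=np.linalg.inv(c['K'])@np.array([u,v,1.]); return c['Rwc']@d
def atz(c,u,v,z):
    d=ray(c,u,v); return c['pos']+d*(z-c['pos'][2])/d[2]
def dep(c,u,v):
    return c['pos']+ray(c,u,v)*c['z_map'][int(round(v)),int(round(u))]
def proj(c,p):
    q=c['Rwc'].T@(np.array(p)-c['pos']); q=np.array(c['K'])@q; return q[:2]/q[2]
def crop(tag,out,x0,y0,x1,y1,k):
    im=cv2.imread(f'pics/{tag}.png')[y0:y1,x0:x1]; cv2.imwrite(f'pics/{out}.png',cv2.resize(im,None,fx=k,fy=k,interpolation=cv2.INTER_CUBIC))
def toolshift(target_pos, target_R=None):
    r,t=Rt(); d=r.T@(np.array(target_pos)-t)*100
    tw=None if target_R is None else np.degrees(R.from_matrix(r.T@target_R).as_rotvec())
    return d,tw
E
python3 - <<'E'
from h import *
s=st(); print(s['eef_pos'],s['ee_rot'],s['force'],s['finger_gap'],s['clock']); print(Rt()[0].round(3))
for n in('top','scene','wrist'):
    c=save(n,n+'0'); print(n,c['pos'].round(3))
E
```

```text
[0.25860401 0.51326055 0.40371014] [-0.68733483  0.68853697 -0.16381874  0.16325163] [-0.13977408 -0.04229313 -0.1186716 ] 0.08524952452268074 0.0
[[ 0.893 -0.001  0.45 ]
 [-0.45  -0.001  0.893]
 [-0.    -1.    -0.002]]
top [0.392 0.09  1.344]
scene [ 1.17  -0.014  1.064]
wrist [0.188 0.55  0.373]
```

View pics/top0.png

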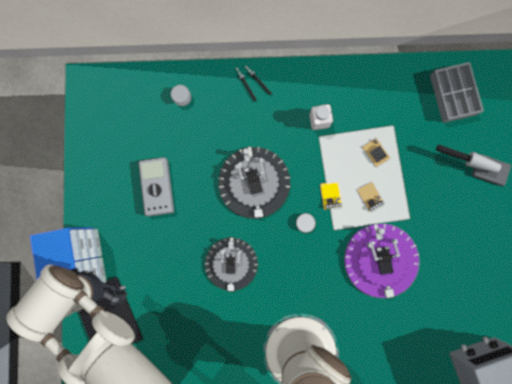

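View pics/scene0.png

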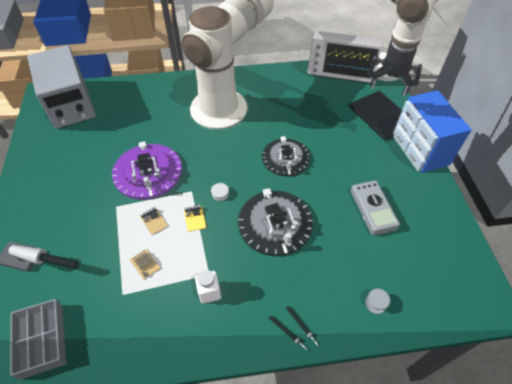

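View pics/wrist0.png

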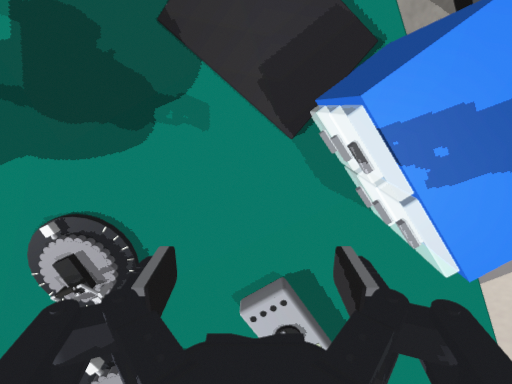

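Run:
```python
from h import *
crop('top0','top0a',205,135,305,225,7)
crop('top0','top0b',310,100,415,230,5)
crop('scene0','sc0a',230,180,325,260,8)
crop('scene0','sc0b',110,190,215,285,7)
c=load('top0')
for u,v in [(254,182),(258,211),(248,154),(370,195),(376,151),(331,195)]: print(u,v,atz(c,u,v,0.03).round(3),dep(c,u,v).round(3))
print(atz(c,0,0,0)[:2],atz(c,511,383,0)[:2])
```

```text
254 182 [0.529 0.131 0.03 ] [0.527 0.13  0.056]
258 211 [0.438 0.121 0.03 ] [0.438 0.121 0.031]
248 154 [0.619 0.148 0.03 ] [0.617 0.147 0.042]
370 195 [ 0.479 -0.229  0.03 ] [ 0.481 -0.236  0.002]
376 151 [ 0.617 -0.255  0.03 ] [ 0.618 -0.257  0.02 ]
331 195 [ 0.482 -0.108  0.03 ] [ 0.484 -0.112  0.006]
[1.17151229 0.97173396] [-0.10605414 -0.63845166]
```

View pics/top0a.png

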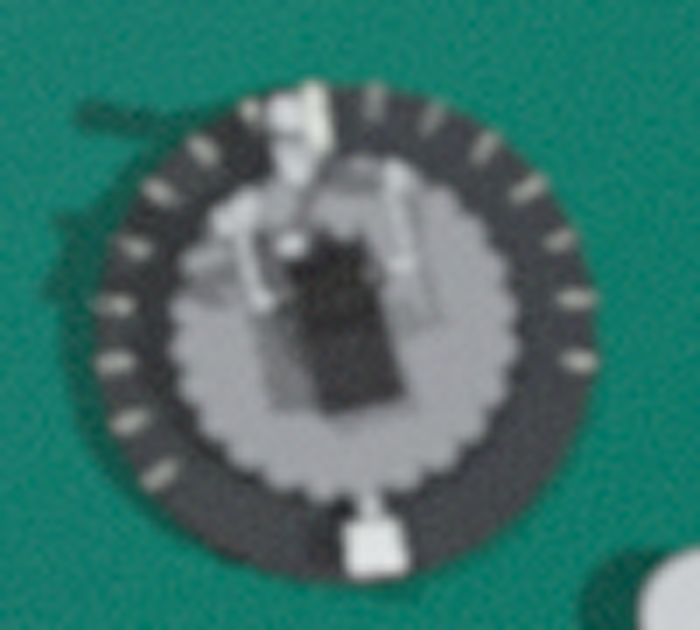

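View pics/top0b.png

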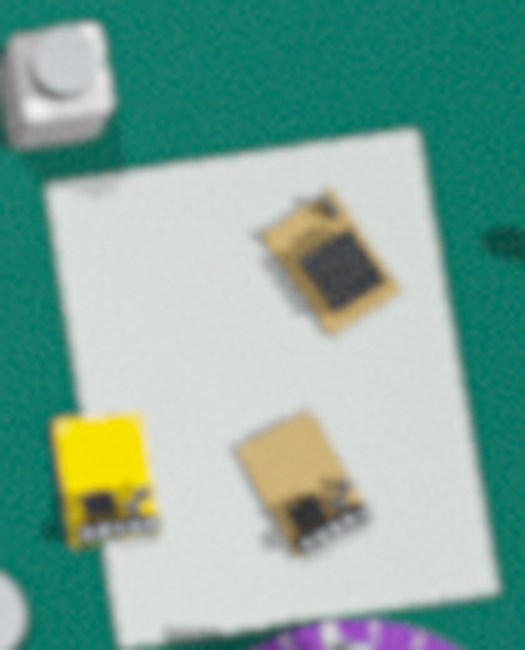

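View pics/sc0a.png

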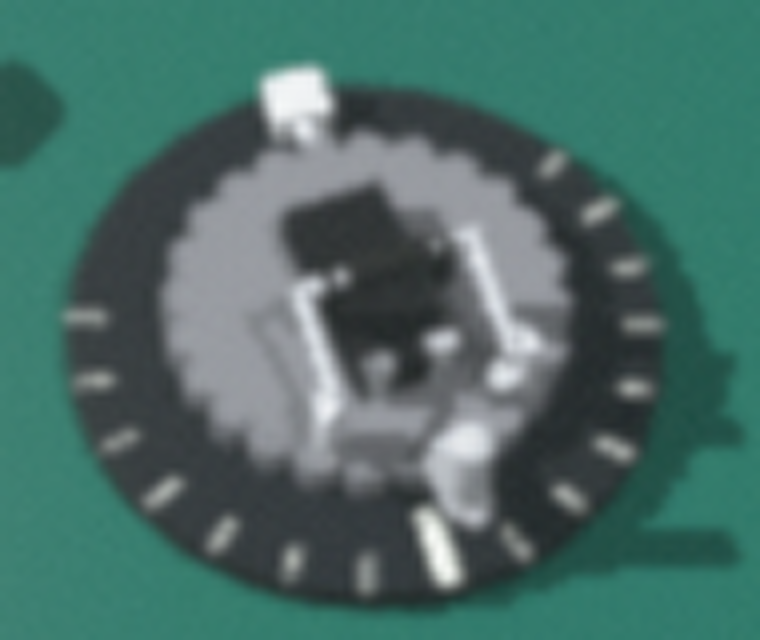

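View pics/sc0b.png

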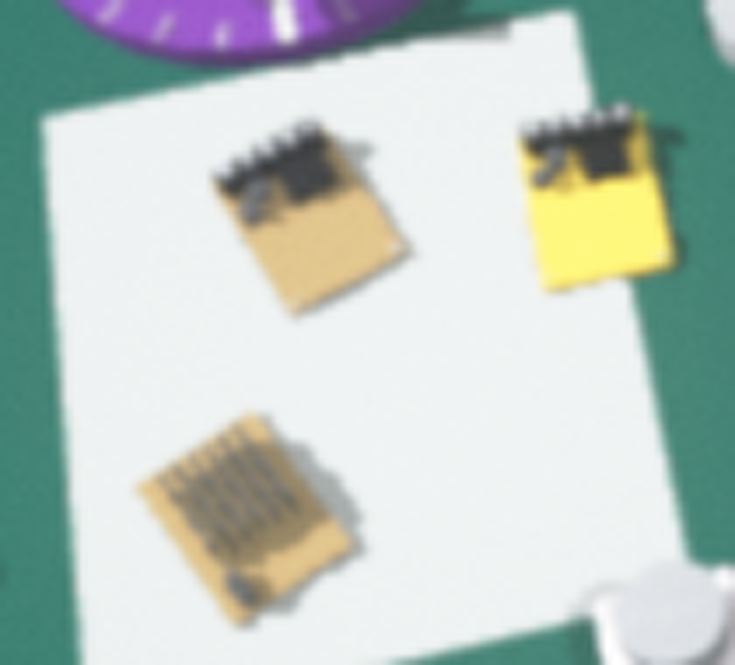

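Run:
```python
from h import *
c=load('top0')
def P(x,y,z,ox=205,oy=135,k=7): return atz(c,ox+(x+.5)/k-.5,oy+(y+.5)/k-.5,z)
# base circle at z=16 extents
L=P(95,335,.016);Rr=P(600,335,.016);T=P(345,85,.016);B=P(345,583,.016)
print(L,Rr,T,B)
ctr=np.array([(T[0]+B[0])/2,(L[1]+Rr[1])/2]);print('ctr',ctr,(L[1]-Rr[1])/2,(T[0]-B[0])/2)
z=P(318,115,.016);d=z[:2]-ctr;print('zero',z,np.hypot(*d),np.degrees(np.arctan2(d[1],d[0])))
p=P(285,105,.077);d=p[:2]-ctr;print('pin',p,np.hypot(*d),np.degrees(np.arctan2(d[1],d[0])))
a=P(323,415,.052);b=P(408,395,.052);print('bed end',a,b,np.degrees(np.arctan2(*( (a-b)[:2]*[-1,1]))))
def Q(x,y,z): return P(x,y,z,310,100,5)
k=[Q(232,450,.005),Q(308,410,.005),Q(370,515,.005),Q(297,558,.005)]
print(np.round(k,3),np.mean(k,0))
r=k[0]+k[1]-k[2]-k[3];print(np.degrees(np.arctan2(r[1],r[0])))
w=load('wrist0');print(w['tool_from_camera'],w['K'])
```

```text
[0.53260802 0.24514777 0.016     ] [0.52633758 0.01640719 0.016     ] [0.64408431 0.12896099 0.016     ] [0.41741794 0.13445506 0.016     ]
ctr [0.53075112 0.13077748] 0.11437028895361062 0.11333318761640723
zero [0.63060181 0.14160443 0.016     ] 0.10043595995287091 6.188482509455726
pin [0.62443592 0.15348605 0.077     ] 0.09639772173690073 13.62532058578232
bed end [0.4906811  0.14113461 0.052     ] [0.49849131 0.10354041 0.052     ] 11.736272808962772
[[ 0.499 -0.192  0.005]
 [ 0.523 -0.241  0.005]
 [ 0.455 -0.277  0.005]
 [ 0.429 -0.23   0.005]] [ 0.4765671  -0.23518254  0.005     ]
28.238881310894516
[[ 8.90116346e-04  9.50555453e-01  3.10553600e-01 -7.93501718e-02]
 [ 6.18228271e-05 -3.10553774e-01  9.50555811e-01  3.07547192e-02]
 [ 9.99999602e-01 -8.26905963e-04 -3.35195016e-04  6.64449430e-04]
 [ 0.00000000e+00  0.00000000e+00  0.00000000e+00  1.00000000e+00]] [[273.57509537   0.         254.71152529]
 [  0.         273.57509537 194.70818209]
 [  0.           0.           1.        ]]
```

```bash
cat >> h.py <<'E'
def down(deg):
    "tool pointing down, jaw axis (z) heading deg"
    a=np.radians(deg); z=np.array([np.cos(a),np.sin(a),0]); y=np.array([0,0,-1.]); return np.c_[np.cross(y,z),y,z]
def go(x,y,z,deg):
    d,tw=toolshift([x,y,z],down(deg)); print('xyz cm',d.round(2),'twist',tw.round(2))
E
python3 -c "
from h import *
go(.539,.092,.33,12)"
```

```text
xyz cm [ 44.     7.41 -24.99] twist [8.000e-02 5.125e+01 2.000e-02]
```

```bash
python3 -m crank '{"xyz":[[5,0.8,-2.8],[10,1.7,-5.6],[15,2.5,-8.4],[20,3.3,-11.2],[25,4.1,-14],[30,5,-17],[35,6,-20],[40,6.8,-22.7],[44,7.4,-25],[44,7.4,-25]],"twist":[[0,6,0],[0,12,0],[0,18,0],[0,24,0],[0,30,0],[0,36,0],[0,42,0],[0,47,0],[0,51.2,0],[0,51.2,0]],"grip":[8.5,8.5,8.5,8.5,8.5,8.5,8.5,8.5,8.5,8.5]}'
python3 -c "
from h import *
c=save('wrist','w1'); print(Rt())
cv2.imwrite('pics/w1b.png',cv2.resize(c['img'],None,fx=1.5,fy=1.5))"
```

```text
clock: 1.4
eef_pos: [0.54, 0.0894, 0.3294]
ee_rot: [-0.548, 0.55, -0.446, 0.446]
force: [-1.3, 0.3, -0.3]
finger_gap: 0.085
(array([[ 2.06846509e-01, -2.30541447e-03,  9.78370690e-01],
       [-9.78373363e-01, -7.84443372e-04,  2.06845226e-01],
       [ 2.90612426e-04, -9.99997035e-01, -2.41781548e-03]]), array([0.53923164, 0.09093592, 0.32955555]))
```

View pics/w1b.png

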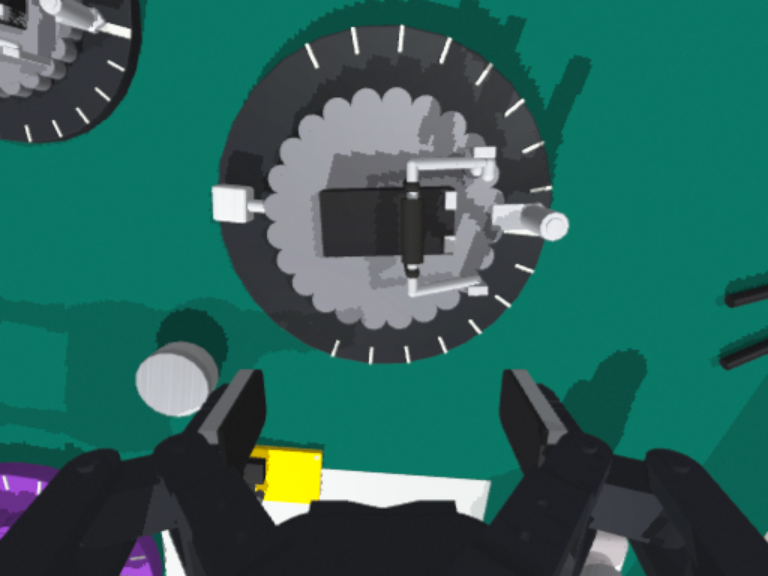

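```bash
python3 - <<'E'
from h import *
c=load('w1')
f=lambda x,y,z: atz(c,(x+.5)/1.5-.5,(y+.5)/1.5-.5,z)
m=np.array([f(x,y,.016)[:2] for x,y in [(312,55),(354,40),(402,38),(446,49),(484,73),(514,107),(533,146),(541,188),(524,267),(503,300),(475,327),(442,347),(407,355),(371,356),(335,348)]])
A=np.c_[2*m,np.ones(len(m))]; s=np.linalg.lstsq(A,(m**2).sum(1),rcond=None)[0]; ctr=s[:2]; print(ctr,np.sqrt(s[2]+ctr@ctr))
d=m-ctr; print(np.degrees(np.arctan2(d[:,1],d[:,0])).round(1))
for n,p in dict(pin=(553,227,.077),).items():
    q=f(*p);e=q[:2]-ctr;print(n,q,np.hypot(*e),np.degrees(np.arctan2(e[1],e[0])))
a=f(412,198,.086);b=f(412,265,.086);print('bar',a,b,np.degrees(np.arctan2(-(a-b)[0],(a-b)[1])),(a+b)/2-np.r_[ctr,0])
print([dep(c,x/1.5,y/1.5).round(3) for x,y in [(412,230),(553,227),(350,220)]])
k=[f(x,y,.052) for x,y in [(321,191),(324,256),]];e=k[0]-k[1];print(k,np.degrees(np.arctan2(-e[0],e[1])))
E
crop=1; python3 -c "
from h import *
crop('w1','w1c',300,90,400,190,7)"
```

```text
[0.53214696 0.1310294 ] 0.10668339258936688
[126.  111.5  95.9  81.2  66.5  51.4  36.6  21.7  -8.1 -23.2 -38.6 -54.1
 -68.6 -83.4 -98.5]
pin [0.62108821 0.15171482 0.077     ] 0.09131502329590135 13.09275442304743
bar [0.54242385 0.151806   0.086     ] [0.55031771 0.11773328 0.086     ] 13.043980032723791 [0.01422382 0.00374024 0.086     ]
[array([0.546, 0.136, 0.085]), array([0.621, 0.152, 0.077]), array([0.512, 0.129, 0.051])]
[array([0.49231289, 0.14229102, 0.052     ]), array([0.50026669, 0.10421937, 0.052     ])] 11.800303036065717
```

View pics/w1c.png

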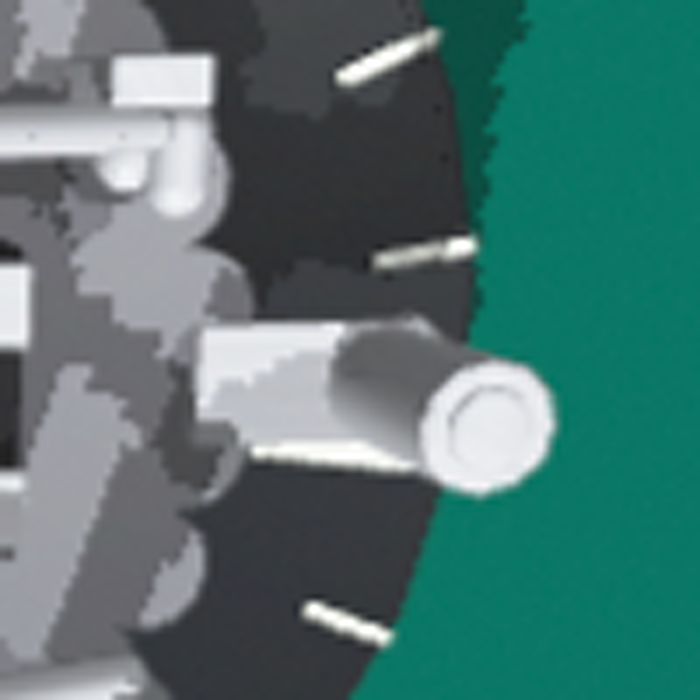

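```bash
python3 -c "
from h import *
go(.5465,.1345,.241,12.4)"
```

```text
xyz cm [-4.11  8.85  1.63] twist [ 0.14 -0.46  0.02]
```

```bash
python3 -m crank '{"xyz":[[-4.1,1.5,1.6],[-4.1,4,1.6],[-4.1,6.5,1.6],[-4.1,8.8,1.6],[-4.1,8.8,1.6]],"twist":[[0,0,0],[0,0,0],[0,0,0],[0,0,0],[0,0,0]],"grip":[4,4,4,4,4]}' 30
python3 -c "
from h import *
go(.5465,.1345,.241,12.4)
c=save('wrist','w2'); cv2.imwrite('pics/w2b.png',cv2.resize(c['img'],None,fx=1.5,fy=1.5))"
```

```text
clock: 2.08
eef_pos: [0.5444, 0.1355, 0.2397]
ee_rot: [-0.548, 0.552, -0.447, 0.443]
force: [-0.3, 0.7, 0.1]
finger_gap: 0.0401
xyz cm [ 0.14 -0.13  0.18] twist [ 0.41 -0.34 -0.05]
```

View pics/w2b.png

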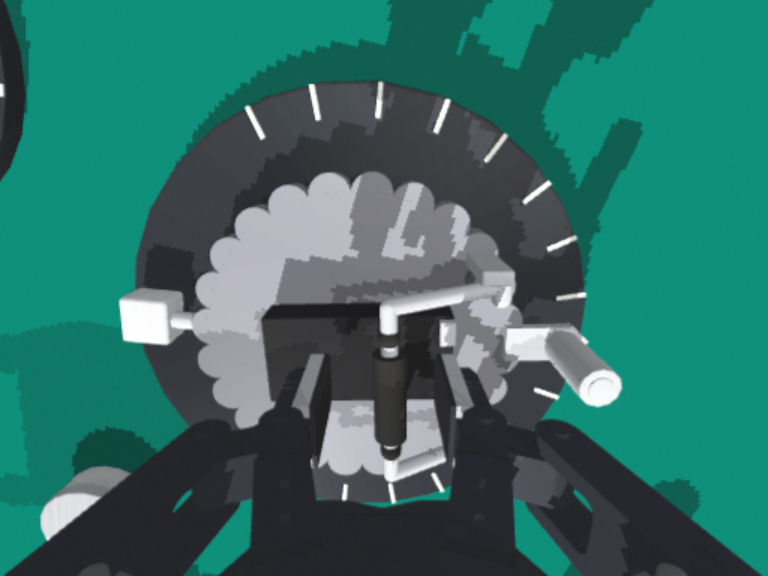

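```bash
python3 -m crank '{"xyz":[[0.1,-0.1,0.18],[0.1,-0.1,0.18],[0.1,-0.1,0.18],[0.1,-0.1,0.18]],"twist":[[0,0,0],[0,0,0],[0,0,0],[0,0,0]],"grip":[1,1,0.5,0.5]}' 30
python3 -c "
from h import *
print(Rt())"
```

```text
clock: 2.62
eef_pos: [0.5471, 0.1347, 0.2423]
ee_rot: [-0.548, 0.551, -0.446, 0.444]
force: [-2.8, 0.3, 0.8]
finger_gap: 0.0106
(array([[ 2.08564370e-01, -4.67291072e-03,  9.77997478e-01],
       [-9.78008565e-01, -5.98851973e-04,  2.08563873e-01],
       [-3.88924637e-04, -9.99988903e-01, -4.69504589e-03]]), array([0.54714795, 0.13470328, 0.24230504]))
```

```bash
python3 -m crank '{"xyz":[[0,-0.37,0.23],[0,-0.75,0.48],[0,-1.1,0.8],[0,-1.4,1.1],[0,-1.67,1.47],[0,-1.91,1.83],[0,-2.1,2.25],[0,-2.26,2.65],[0,-2.4,3.1],[0,-2.45,3.5]],"twist":[[0,0,0],[0,0,0],[0,0,0],[0,0,0],[0,0,0],[0,0,0],[0,0,0],[0,0,0],[0,0,0],[0,0,0]],"grip":[0.5,0.5,0.5,0.5,0.5,0.5,0.5,0.5,0.5,0.5]}' 30
python3 -c "
from h import *
print(Rt()[1])
c=save('wrist','w3'); cv2.imwrite('pics/w3b.png',cv2.resize(c['img'],None,fx=1.5,fy=1.5))"
```

```text
clock: 3.88
eef_pos: [0.5818, 0.1421, 0.2666]
ee_rot: [-0.548, 0.551, -0.446, 0.444]
force: [-0.3, 1.2, -0.5]
finger_gap: 0.0105
[0.58180817 0.1420851  0.26659317]
```

View pics/w3b.png

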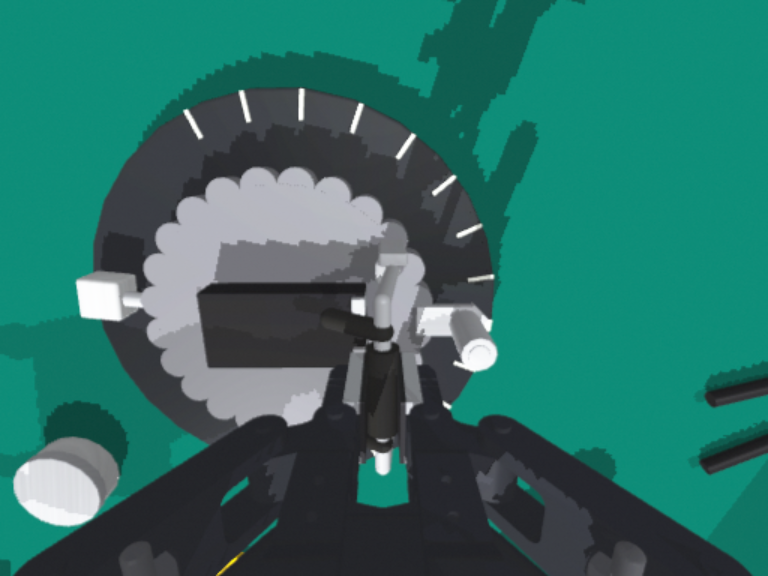

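```bash
python3 -m crank '{"xyz":[[0,0,0],[0,0,0],[0,-0.5,0],[0,-4,0],[0,-7,0]],"twist":[[0,0,0],[0,0,0],[0,0,0],[0,0,0],[0,0,0]],"grip":[3.5,3.5,3.5,3.5,3.5]}' 30
python3 -c "
from h import *
print(st()['qpos'])
go(.458,-.245,.29,-61.8)
c=save('wrist','w4');c=save('scene','s4'); crop('s4','s4b',230,160,325,250,8)"
```

```text
clock: 4.55
eef_pos: [0.5824, 0.1421, 0.3381]
ee_rot: [-0.549, 0.55, -0.446, 0.444]
force: [0.2, -0.1, 0.2]
finger_gap: 0.0349
[ 3.79757464e-02  2.78321240e-01  1.59208086e+00 -3.80173365e-04
  1.27441118e+00 -1.71792714e-01]
xyz cm [ 35.27   4.87 -20.22] twist [ 0.17 73.83  0.11]
```

View pics/w4.png

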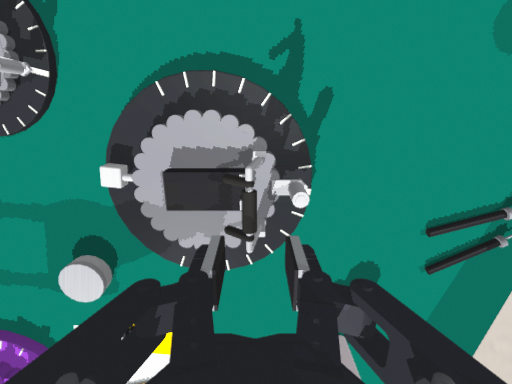

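View pics/s4b.png

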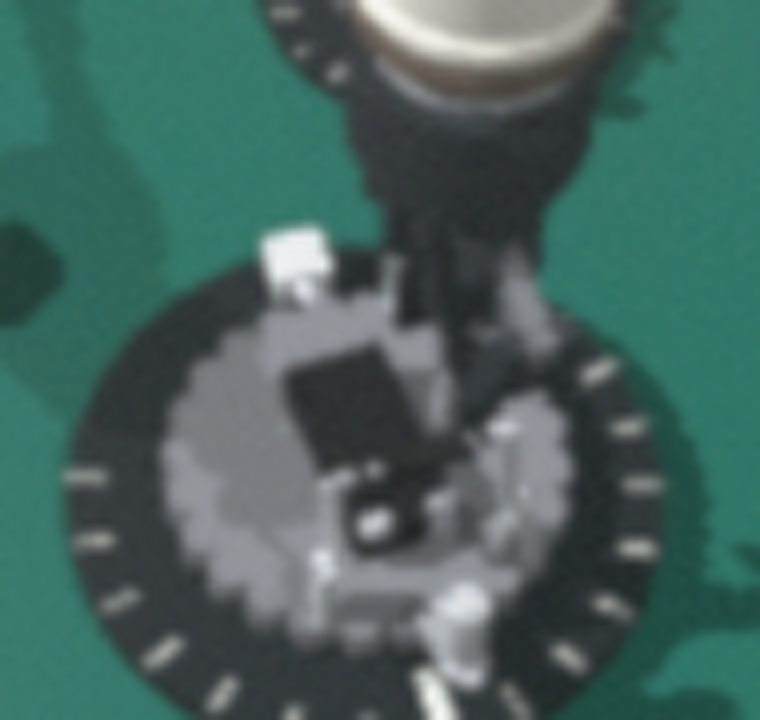

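```bash
python3 -m crank '{"xyz":[[3.5,0,-2],[7.5,0,-4.3],[11.5,0.5,-6.6],[15.5,1,-8.9],[19.5,1.5,-11.2],[23.5,2,-13.5],[27.5,3,-15.8],[31.5,4,-18.1],[35.3,4.9,-20.2],[35.3,4.9,-20.2]],"twist":[[0,8,0],[0,16,0],[0,24,0],[0,32,0],[0,40,0],[0,48,0],[0,56,0],[0,64,0],[0,73.8,0],[0,73.8,0]],"grip":[8.5,8.5,8.5,8.5,8.5,8.5,8.5,8.5,8.5,8.5]}' 
python3 -c "
from h import *
print(st()['qpos'])
go(.458,-.245,.29,-61.8)
c=save('wrist','w5'); cv2.imwrite('pics/w5b.png',cv2.resize(c['img'],None,fx=1.5,fy=1.5))"
```

```text
clock: 5.9
eef_pos: [0.4587, -0.2471, 0.2907]
ee_rot: [-0.172, 0.17, -0.686, 0.686]
force: [-0.0, 0.4, 0.6]
finger_gap: 0.0851
[-0.72695941  0.13911846  1.85632116  0.00273218  1.14439043  0.35438691]
xyz cm [-0.03  0.07 -0.22] twist [-0.05 -0.22 -0.17]
```

View pics/w5b.png

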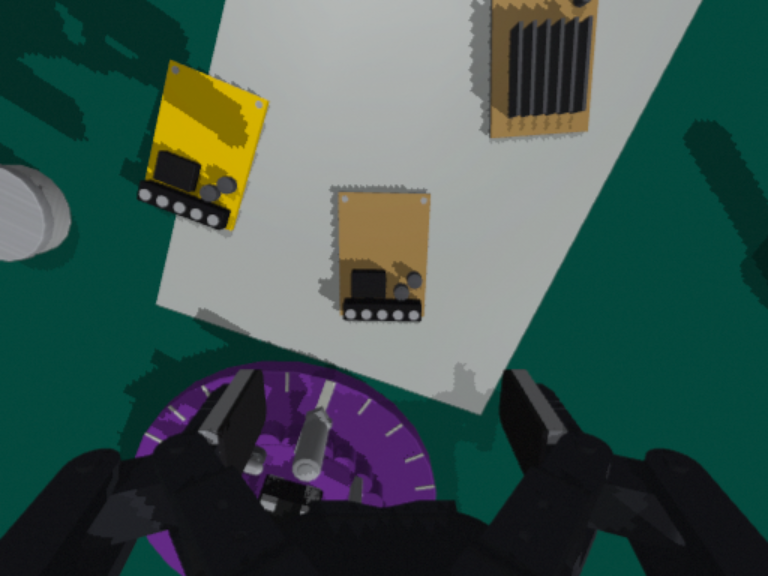

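Run:
```python
from h import *
c=load('w5')
f=lambda x,y,z: atz(c,(x+.5)/1.5-.5,(y+.5)/1.5-.5,z)
a=f(339,192,.005);b=f(431,192,.005);print(a,b,np.linalg.norm(a-b))
e=a-b;h=np.degrees(np.arctan2(-e[0],e[1]));print(h)
l1=f(342,290,.005);r1=f(427.5,290,.005);e=(a+b)/2-(l1+r1)/2;print('axis',np.degrees(np.arctan2(e[1],e[0])),np.linalg.norm(l1-r1))
for H in (h,):
    u=np.array([np.cos(np.radians(H)),np.sin(np.radians(H))]); print('mid',(a+b)[:2]/2-u*.04, 'grasp',(a+b)[:2]/2-u*.06)
t=[f(350,314,.018),f(414,315,.018)];print('term',t,(t[0]+t[1])/2)
print('pin',f(307,468,.077))
crop('w5','w5c',210,115,300,225,7)
```

```text
[ 0.50111317 -0.19504914  0.005     ] [ 0.52720456 -0.24427525  0.005     ] 0.055713292821739036
27.92499557429792
axis 27.89307753620253 0.05577460671654314
mid [ 0.47881641 -0.23839481] grasp [ 0.46114518 -0.24776111]
term [array([ 0.43844024, -0.23486992,  0.018     ]), array([ 0.45675695, -0.27088718,  0.018     ])] [ 0.4475986  -0.25287855  0.018     ]
pin [ 0.36951254 -0.24802593  0.077     ]
```

View pics/w5c.png

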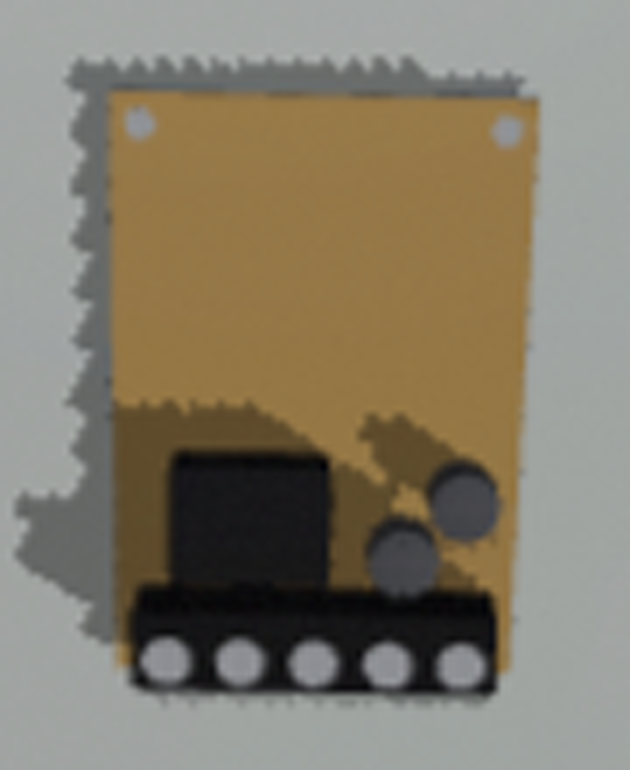

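Run:
```python
from h import *
go(.4647,-.2459,.195,-62.1)
c=load('w5'); M=np.array(c['tool_from_camera'])
for tag in ('w5','w4','w3'):
    c=load(tag); z=c['z_map']; K=c['K']
    v,u=np.mgrid[0:384,0:512]; d=np.stack([(u-K[0,2])/K[0,0]*z,(v-K[1,2])/K[1,1]*z,z],-1)
    t=d@M[:3,:3].T+M[:3,3]
    m=(z>0)&(abs(t[...,0])<.011)&(t[...,1]<.18)&(t[...,1]>.12)&(abs(t[...,2])<.06)
    print(tag,t[m][:,1].max(), np.sort(t[m][:,1])[-20:].round(4)[::5], np.abs(t[m][:,2]).min())
```

```text
xyz cm [-0.44  9.6   0.26] twist [-0.03  0.25 -0.2 ]
w5 0.16090369009670338 [0.1597 0.1599 0.1601 0.1604] 0.041661850532446296
w4 0.17269690066966847 [0.1705 0.1711 0.1714 0.172 ] 0.016986601421067796
w3 0.17150944959993805 [0.1658 0.1662 0.1667 0.1673] 7.577242649257497e-09
```

```bash
python3 -m crank '{"xyz":[[-0.44,2,0.26],[-0.44,6,0.26],[-0.44,9,0.26],[-0.44,10.2,0.26],[-0.44,10.2,0.26]],"twist":[[0,0.2,-0.1],[0,0.2,-0.2],[0,0.2,-0.2],[0,0.2,-0.2],[0,0.2,-0.2]],"grip":[6.8,6.8,6.8,6.8,6.8]}' 30
python3 -c "
from h import *
go(.4647,-.2459,.169,-62.1)
c=save('wrist','w6'); cv2.imwrite('pics/w6b.png',cv2.resize(c['img'],None,fx=1.5,fy=1.5))
M=np.array(c['tool_from_camera']);z=c['z_map']; K=c['K']
v,u=np.mgrid[0:384,0:512]; d=np.stack([(u-K[0,2])/K[0,0]*z,(v-K[1,2])/K[1,1]*z,z],-1)
t=d@M[:3,:3].T+M[:3,3]
for s in (1,-1):
  m=(z>0)&(abs(t[...,0])<.012)&(t[...,1]<.18)&(t[...,1]>.14)&(s*t[...,2]>.031)&(s*t[...,2]<.05)
  print(np.sort(t[m][:,1])[-60::6].round(4))
"
```

```text
clock: 6.58
eef_pos: [0.4649, -0.2452, 0.1887]
ee_rot: [0.171, -0.171, 0.686, -0.686]
force: [0.5, 0.2, -0.2]
finger_gap: 0.068
xyz cm [0.05 1.97 0.06] twist [0.03 0.13 0.01]
[0.1619 0.1622 0.1629 0.1633 0.1637 0.164  0.1643 0.1644 0.1649 0.1659]
[0.1623 0.1627 0.1627 0.1632 0.1636 0.1639 0.1645 0.1648 0.165  0.1658]
```

View pics/w6b.png

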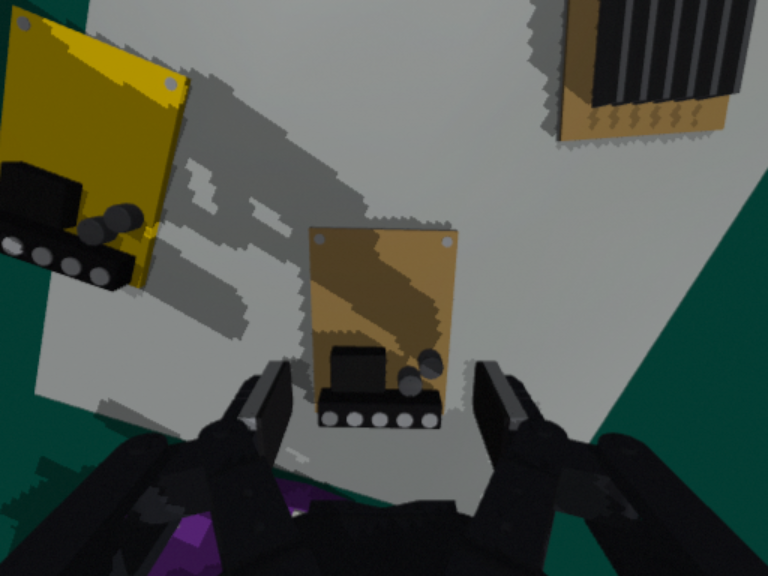

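```bash
python3 -m crank '{"xyz":[[0.05,0.8,0.05],[0.05,1.6,0.05],[0.05,1.87,0.05],[0.05,1.87,0.05],[0.05,1.87,0.05],[0.05,1.87,0.05],[0.05,1.87,0.05]],"twist":[[0,0.1,0],[0,0.1,0],[0,0.1,0],[0,0.1,0],[0,0.1,0],[0,0.1,0],[0,0.1,0]],"grip":[6.8,6.8,6.8,5.3,5,5,5]}' 40
python3 -c "
from h import *
print(Rt()[1])
c=save('wrist','w7'); cv2.imwrite('pics/w7b.png',cv2.resize(c['img'],None,fx=1.5,fy=1.5))"
```

```text
clock: 7.5
eef_pos: [0.4651, -0.2464, 0.1711]
ee_rot: [-0.171, 0.17, -0.686, 0.687]
force: [0.3, 0.3, -1.9]
finger_gap: 0.0545
[ 0.46506891 -0.24644238  0.17108166]
```

View pics/w7b.png

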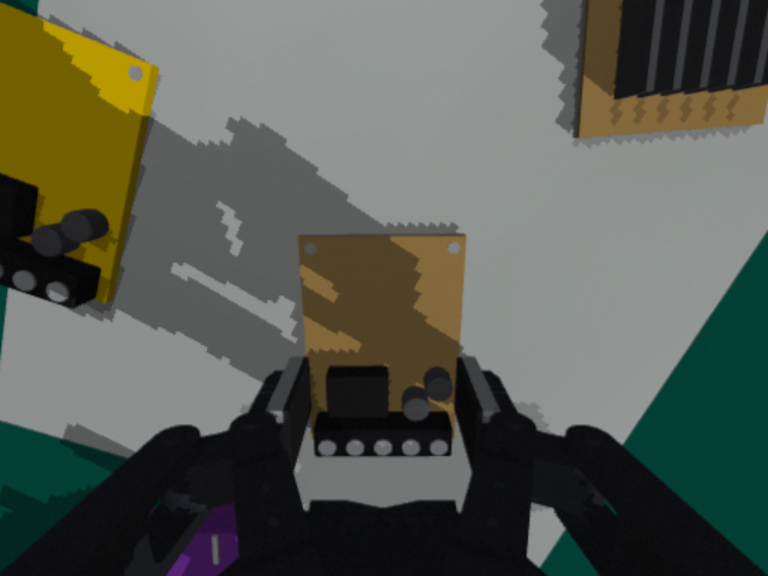

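```bash
python3 -m crank '{"xyz":[[0,-1,0],[0,-3,0],[0,-7,0],[0,-11,0],[0,-14,0],[0,-14,0]],"twist":[[0,0,0],[0,0,0],[0,0,0],[0,0,0],[0,0,0],[0,0,0]],"grip":[5,5,5,5,5,5]}' 40
python3 -c "
from h import *
print(Rt()[1])
c=save('wrist','w8'); cv2.imwrite('pics/w8b.png',cv2.resize(c['img'],None,fx=1.5,fy=1.5))"
```

```text
clock: 8.3
eef_pos: [0.4657, -0.247, 0.3145]
ee_rot: [-0.172, 0.169, -0.684, 0.689]
force: [-0.8, -0.5, -1.2]
finger_gap: 0.0542
[ 0.46572805 -0.24695251  0.31448197]
```

View pics/w8b.png

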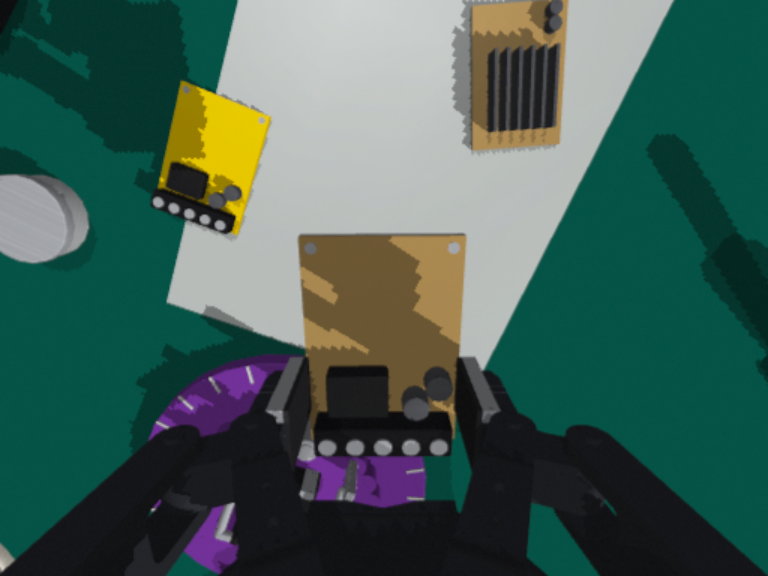

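```bash
python3 - <<'E'
from h import *
c=load('w8'); M=np.array(c['tool_from_camera']);K=c['K'];z=c['z_map']
def cam2tool(x,y,d=None):
    u=(x+.5)/1.5-.5;v=(y+.5)/1.5-.5
    d=z[int(round(v)),int(round(u))] if d is None else d
    return M[:3,:3]@np.array([(u-K[0,2])/K[0,0]*d,(v-K[1,2])/K[1,1]*d,d])+M[:3,3]
pts=[cam2tool(x,y) for x,y in [(310,260),(455,260),(385,260),(385,300),(385,340),(330,340),(440,340),(310,340)]]
print(np.round(pts,4))
# corners at tool plane y
for x,y in [(299,235),(466,235)]:
    d=cam2tool(x,y,1.)-M[:3,3]; yp=.1665; print(M[:3,3]+d*(yp-M[1,3])/d[1])
E
python3 -c "
from h import *
crop('w4','w4c',90,60,330,280,3.3)"
```

```text
[[-0.0477  0.1665 -0.0247]
 [-0.0479  0.1652  0.0243]
 [-0.0478  0.1659  0.0008]
 [-0.0333  0.1665  0.0008]
 [-0.0177  0.167   0.0008]
 [-0.0183  0.1657 -0.019 ]
 [-0.0182  0.1659  0.0206]
 [-0.0183  0.1657 -0.0262]]
[-0.05619834  0.1665     -0.02783529]
[-0.05615028  0.1665      0.0277474 ]
```

View pics/w4c.png

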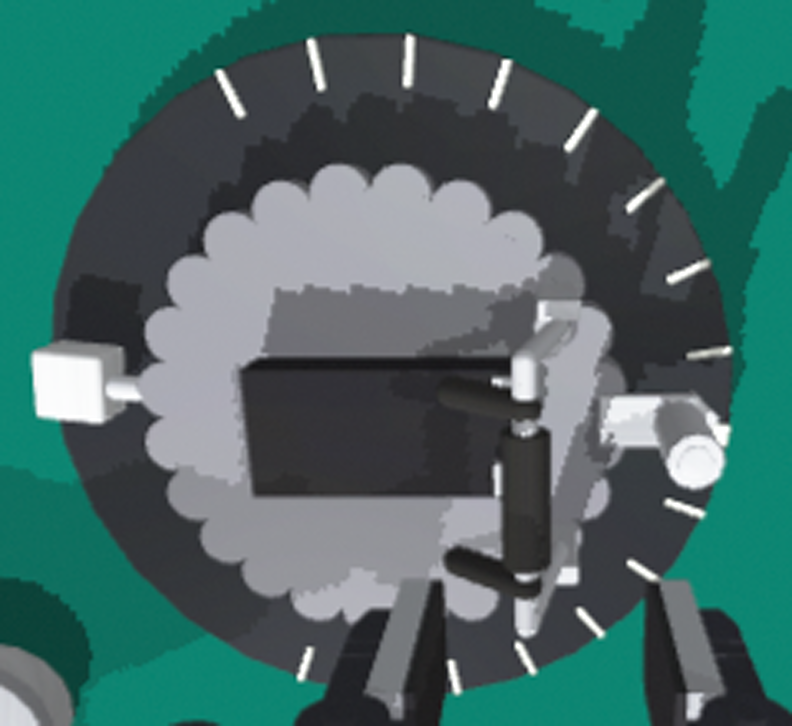

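Run:
```python
from h import *
c=load('w4'); k=3.3
f=lambda x,y,z: atz(c,90+(x+.5)/k-.5,60+(y+.5)/k-.5,z)[:2]
m=np.array([f(x,y,.016) for x,y in [(230,93),(316,65),(409,61),(500,84),(581,130),(646,194),(688,271),(710,353),(684,508)]])
A=np.c_[2*m,np.ones(len(m))]; s=np.linalg.lstsq(A,(m**2).sum(1),rcond=None)[0]; ctr=s[:2]; print(ctr,np.sqrt(s[2]+ctr@ctr))
d=m-ctr; print(np.degrees(np.arctan2(d[:,1],d[:,0])).round(1))
p=f(697,463,.077);e=p-ctr;print('pin',p,np.hypot(*e),np.degrees(np.arctan2(e[1],e[0])))
a,b,g=f(253,371,.052),f(257,495,.052),f(510,371,.052)
print(a,b,np.linalg.norm(a-b),'short',np.degrees(np.arctan2(-(a-b)[0],(a-b)[1])),'long',np.degrees(np.arctan2(*(g-a)[::-1])))
print('bed axis',(a+b)/2)
bar=f(525,432,.11),f(525,572,.11);e=bar[0]-bar[1];print('bar',bar,np.degrees(np.arctan2(-e[0],e[1])),np.linalg.norm(e))
cl=f(525,502,.11)-ctr; print(cl)
# residual of bed end center in frame heading t
for t in (11,12,13):
    u=np.array([np.cos(np.radians(t)),np.sin(np.radians(t))]);w=np.array([-u[1],u[0]])
    C=np.array([.532,.131]); q=(a+b)/2-C; print(t,q@u,q@w)
```

```text
[0.53236745 0.13126463] 0.10616036135932375
[126.5 111.5  96.4  81.4  66.3  51.3  36.4  21.2  -8.8]
pin [0.62243508 0.15046237] 0.09209088617417255 12.032419609611447
[0.49534617 0.14333725] [0.50074233 0.10509905] 0.03861707279906046 short 8.032507996072482 long 12.02112389023076
bed axis [0.49804425 0.12421815]
bar (array([0.57399056, 0.15954828]), array([0.58108385, 0.12494979])) 11.586073982319093 0.035318135225073106
[0.04507806 0.01143168]
11 -0.03462592635350848 -0.00017818771974049703
12 -0.03462376246171745 0.0004261451591011673
13 -0.03461105183647266 0.0010303482299992093
```

```bash
python3 -c "
from h import *
go(.4831,.1207,.28,-77.9)"
```

```text
xyz cm [-18.77   3.13 -31.61] twist [-0.22 15.81 -0.12]
```

```bash
python3 -m crank '{"xyz":[[-1.5,0,-2.5],[-4,0,-6.5],[-6.5,0,-11],[-9,0,-15.2],[-11.5,0.5,-19.4],[-14,1,-23.6],[-16.5,2,-27.8],[-18,3,-30.5],[-18.77,3.13,-31.6],[-18.77,3.13,-31.6]],"twist":[[0,1,0],[0,3,0],[0,5,0],[0,7,0],[0,9,0],[0,11,0],[0,13,0],[-0.1,15,0],[-0.2,15.8,-0.1],[-0.2,15.8,-0.1]],"grip":[5,5,5,5,5,5,5,5,5,5]}' 40
python3 -c "
from h import *
go(.4831,.1207,.225,-77.9); print(st()['qpos'])
c=save('wrist','w9'); cv2.imwrite('pics/w9b.png',cv2.resize(c['img'],None,fx=1.5,fy=1.5))"
```

```text
clock: 9.6
eef_pos: [0.4823, 0.1212, 0.2781]
ee_rot: [0.074, -0.076, 0.703, -0.703]
force: [-0.1, 0.4, -0.6]
finger_gap: 0.0542
xyz cm [-0.08  5.31  0.07] twist [0.02 0.12 0.18]
[ 2.85483620e-03  9.92390384e-02  1.92822215e+00 -2.82736748e-04
  1.11726659e+00  1.36051451e+00]
```

View pics/w9b.png

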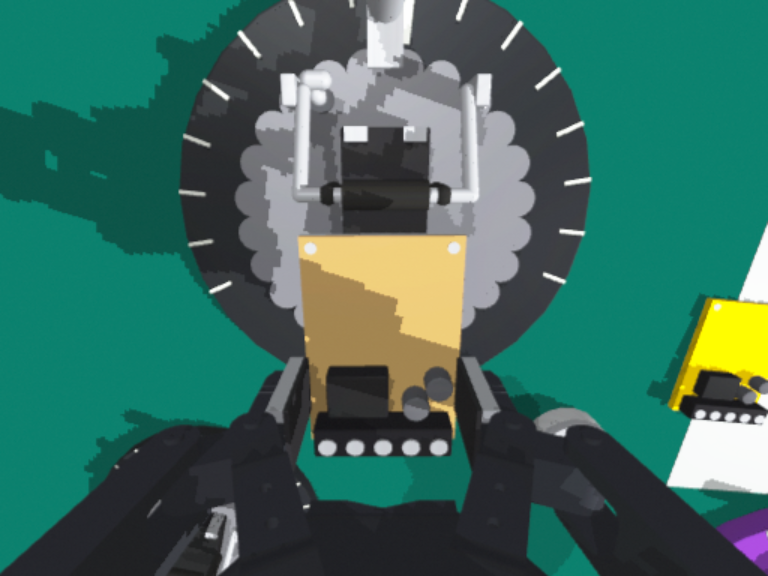

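Run:
```python
from h import *
C=np.array([.5322,.1312]);t=np.radians(12.1);u=np.array([np.cos(t),np.sin(t)])
def sh(tag,px):
    c=load(tag)
    for x,y in px:
        p=dep(c,x,y); print(tag,(x,y),'x',((p[:2]-C)@u*1000).round(1),'z',(p[2]*1000).round(1))
sh('w4',[(90+525/3.3,60+470/3.3),(90+525/3.3,60+500/3.3),(90+525/3.3,60+390/3.3),(90+460/3.3,60+395/3.3)])
sh('w9',[(257,129),(250,129),(265,129),(215,129)])
sh('w2',[(390/1.5,390/1.5)])
```

```text
w4 (249.0909090909091, 202.42424242424244) x 47.0 z 109.6
w4 (249.0909090909091, 211.51515151515153) x 46.9 z 109.0
w4 (249.0909090909091, 178.1818181818182) x 47.1 z 107.2
w4 (229.3939393939394, 179.6969696969697) x 31.1 z 96.7
w9 (257, 129) x 16.0 z 86.2
w9 (250, 129) x 15.9 z 85.6
w9 (265, 129) x 15.9 z 85.4
w9 (215, 129) x 15.7 z 83.2
w2 (260.0, 260.0) x 15.1 z 85.2
```

```bash
python3 -c "
from h import *
go(.4655,-.2465,.20,-62.1)"
```

```text
xyz cm [ 9.39  7.88 35.53] twist [  0.02 -15.72   0.13]
```

```bash
python3 -m crank '{"xyz":[[0.5,-1.5,2],[1.5,-3,6],[2.6,-3,10.5],[3.8,-3,15],[5,-2,19.5],[6.3,0,24],[7.5,2,28.3],[8.6,4.5,32.5],[9.4,7.5,35.5],[9.4,7.9,35.5]],"twist":[[0,-1,0],[0,-3,0],[0,-5,0],[0,-7,0],[0,-9,0],[0,-11,0],[0,-13,0],[0,-14.5,0],[0,-15.7,0.1],[0,-15.7,0.1]],"grip":[5,5,5,5,5,5,5,5,5,5]}' 40
python3 -c "
from h import *
go(.4655,-.2465,.1715,-62.1);c=save('wrist','w10')"
```

```text
clock: 10.9
eef_pos: [0.4636, -0.2481, 0.1975]
ee_rot: [0.168, -0.17, 0.688, -0.685]
force: [0.7, 1.0, -1.0]
finger_gap: 0.054
xyz cm [-0.25  2.6  -0.04] twist [ 0.24 -0.26  0.13]
```

View pics/w10.png

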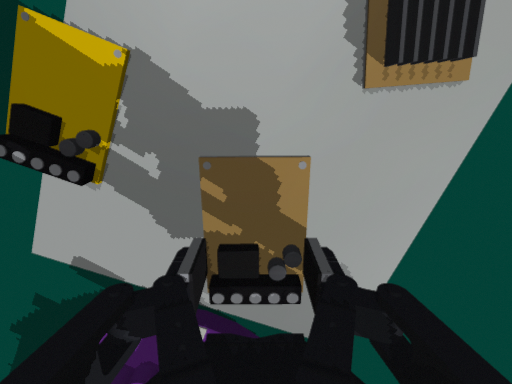

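```bash
python3 -m crank '{"xyz":[[-0.2,1.2,0],[-0.2,2.3,0],[-0.2,2.5,0],[-0.2,2.5,0],[-0.2,2.5,0],[-0.2,2.5,0],[-0.2,2.3,0],[-0.2,-2,0],[-0.2,-8,0],[-0.2,-14,0]],"twist":[[0.2,-0.2,0.1],[0.2,-0.2,0.1],[0.2,-0.2,0.1],[0.2,-0.2,0.1],[0.2,-0.2,0.1],[0.2,-0.2,0.1],[0.2,-0.2,0.1],[0.2,-0.2,0.1],[0.2,-0.2,0.1],[0.2,-0.2,0.1]],"grip":[5,5,5,5,6.8,6.8,6.8,6.8,6.8,6.8]}' 40
python3 -c "
from h import *
go(.5465,.1345,.30,12.1);c=save('wrist','w11'); print(st()['qpos'])"
```

```text
clock: 12.2
eef_pos: [0.466, -0.2462, 0.3399]
ee_rot: [0.17, -0.171, 0.686, -0.686]
force: [0.6, -0.6, -0.3]
finger_gap: 0.0681
xyz cm [-24.93   4.   -29.88] twist [ 2.00e-02 -7.42e+01 -1.00e-02]
[-7.15176207e-01  8.57717513e-02  1.78896086e+00  1.47111478e-04
  1.25228432e+00  3.68186121e-01]
```

View pics/w11.png

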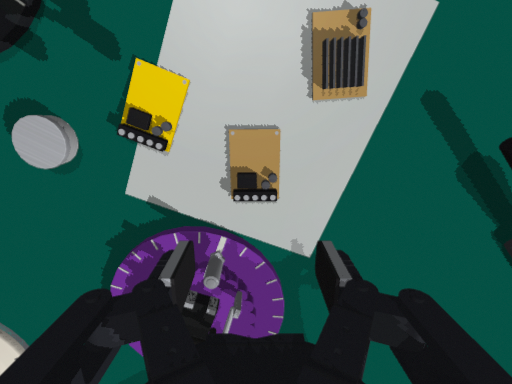

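Board is back on the sheet, centred at about (255,165). Return to the clip.

```bash
python3 -m crank '{"xyz":[[-2.5,0,-3],[-5.3,0,-6.3],[-8.1,0.5,-9.6],[-10.9,1,-13],[-13.7,1.5,-16.4],[-16.5,2,-19.8],[-19.3,3,-23.2],[-22.1,3.5,-26.5],[-24.9,4,-29.9],[-24.9,4,-29.9]],"twist":[[0,-7,0],[0,-15,0],[0,-23,0],[0,-31,0],[0,-39,0],[0,-47,0],[0,-55,0],[0,-63,0],[0,-71,0],[0,-74.4,0]],"grip":[4,4,4,4,4,4,4,4,4,4]}' 30
python3 -c "
from h import *
go(.5465,.1345,.241,12.1);c=save('wrist','w12'); cv2.imwrite('pics/w12b.png',cv2.resize(c['img'],None,fx=1.5,fy=1.5))"
```

```text
clock: 13.5
eef_pos: [0.5485, 0.1352, 0.3061]
ee_rot: [-0.552, 0.552, -0.437, 0.447]
force: [-0.5, -0.2, 0.2]
finger_gap: 0.0401
xyz cm [-0.05  6.51 -0.26] twist [-0.48  0.59  0.62]
```

View pics/w12b.png

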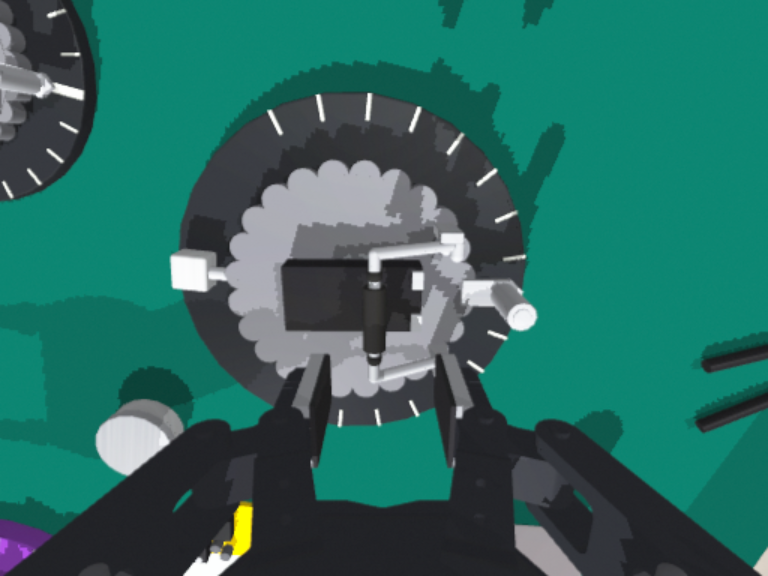

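```bash
python3 -m crank '{"xyz":[[-0.05,2.5,-0.25],[-0.05,5,-0.25],[-0.05,6.5,-0.25],[-0.05,6.5,-0.25],[-0.05,6.5,-0.25],[-0.05,6.5,-0.25],[-0.05,6.5,-0.25]],"twist":[[-0.4,0.6,0.6],[-0.4,0.6,0.6],[-0.4,0.6,0.6],[-0.4,0.6,0.6],[-0.4,0.6,0.6],[-0.4,0.6,0.6],[-0.4,0.6,0.6]],"grip":[4,4,4,4,0.5,0.5,0.5]}' 30
python3 -c "
from h import *
print(st()['eef_pos'])"
python3 -m crank '{"xyz":[[0,-0.4,0.24],[0,-0.8,0.52],[0,-1.14,0.8],[0,-1.5,1.2],[0,-1.8,1.65],[0,-2.06,2.15],[0,-2.26,2.65],[0,-2.4,3.2],[0,-2.46,3.75],[0,-2.46,4.3]],"twist":[[0,0,0],[0,0,0],[0,0,0],[0,0,0],[0,0,0],[0,0,0],[0,0,0],[0,0,0],[0,0,0],[0,0,0]],"grip":[0.5,0.5,0.5,0.5,0.5,0.5,0.5,0.5,0.5,0.5]}' 30
python3 -m crank '{"xyz":[[0,0,0.2],[0,0,0.2]],"twist":[[0,0,0],[0,0,0]],"grip":[0.5,0.5]}' 30
python3 -c "
from h import *
C=np.array([.5322,.1312]);t=np.radians(12.1);u=np.array([np.cos(t),np.sin(t)])
p=Rt()[1];print((p[:2]-C)@u)
c=save('wrist','w13'); cv2.imwrite('pics/w13b.png',cv2.resize(c['img'],None,fx=1.5,fy=1.5))"
```

```text
clock: 14.42
eef_pos: [0.5467, 0.1333, 0.2418]
ee_rot: [0.55, -0.55, 0.444, -0.445]
force: [-2.2, -1.5, 0.2]
finger_gap: 0.0104
[0.54668327 0.13329515 0.24180764]
clock: 15.68
eef_pos: [0.5885, 0.1424, 0.2658]
ee_rot: [-0.549, 0.55, -0.444, 0.445]
force: [-0.7, -1.5, -9.3]
finger_gap: 0.011
clock: 15.92
eef_pos: [0.5904, 0.1428, 0.2656]
ee_rot: [-0.549, 0.551, -0.444, 0.445]
force: [-0.8, -2.0, -7.3]
finger_gap: 0.0108
0.059379975146948046
```

View pics/w13b.png

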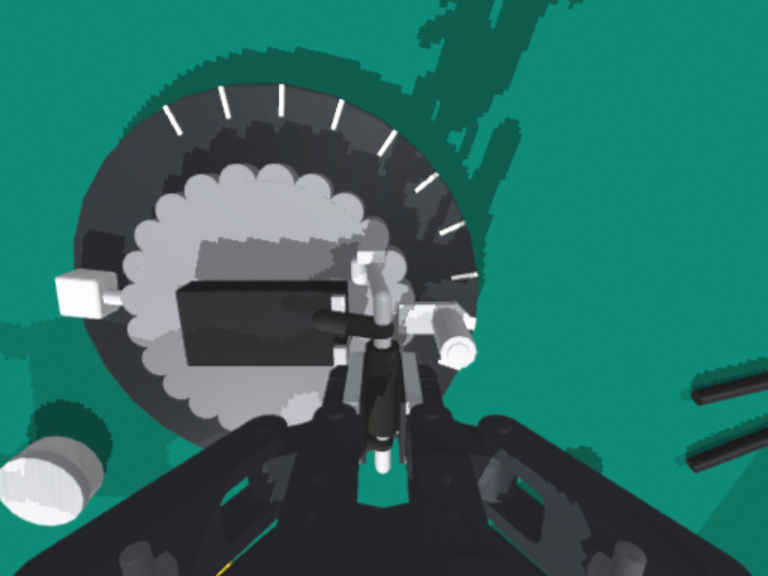

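```bash
python3 -m crank '{"xyz":[[0,0.1,0.1],[0,0.1,0.1],[0,0.1,0.1]],"twist":[[0,0,0],[0,0,0],[0,0,0]],"grip":[3,3,3]}' 30
cat >> h.py <<'E'
def barpos(tag,u,v,t=12.1):
    c=load(tag); p=dep(c,u,v); C=np.array([.5322,.1312]);t=np.radians(t);w=np.array([np.cos(t),np.sin(t)])
    return ((p[:2]-C)@w*1000).round(1),(p[2]*1000).round(1)
E
python3 -c "
from h import *
c=save('wrist','w14'); cv2.imwrite('pics/w14b.png',cv2.resize(c['img'],None,fx=1.5,fy=1.5))"
```

```text
clock: 16.35
eef_pos: [0.5919, 0.1431, 0.2658]
ee_rot: [-0.55, 0.55, -0.444, 0.445]
force: [-0.4, 0.6, 0.5]
finger_gap: 0.0298
```

View pics/w14b.png

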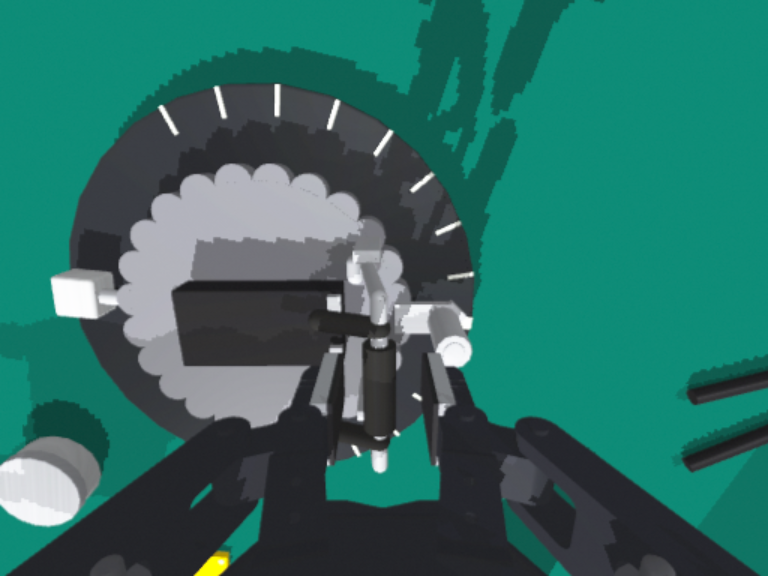

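```bash
python3 -m crank '{"xyz":[[0,0,0],[0,0,0],[0,-2,0],[0,-5,0],[0,-8,0],[0,-8,0]],"twist":[[0,0,0],[0,0,0],[0,0,0],[0,0,0],[0,0,0],[0,0,0]],"grip":[3,3,3,3,3,3]}' 30
python3 -c "
from h import *
c=save('wrist','w15'); cv2.imwrite('pics/w15b.png',cv2.resize(c['img'],None,fx=1.5,fy=1.5));go(.466,-.2465,.30,-62.1)"
```

```text
clock: 17.15
eef_pos: [0.5928, 0.1433, 0.3503]
ee_rot: [0.552, -0.548, 0.442, -0.447]
force: [-0.1, -0.7, -0.1]
finger_gap: 0.0302
xyz cm [ 35.45   4.77 -20.53] twist [-3.00e-01  7.42e+01 -6.00e-02]
```

View pics/w15b.png

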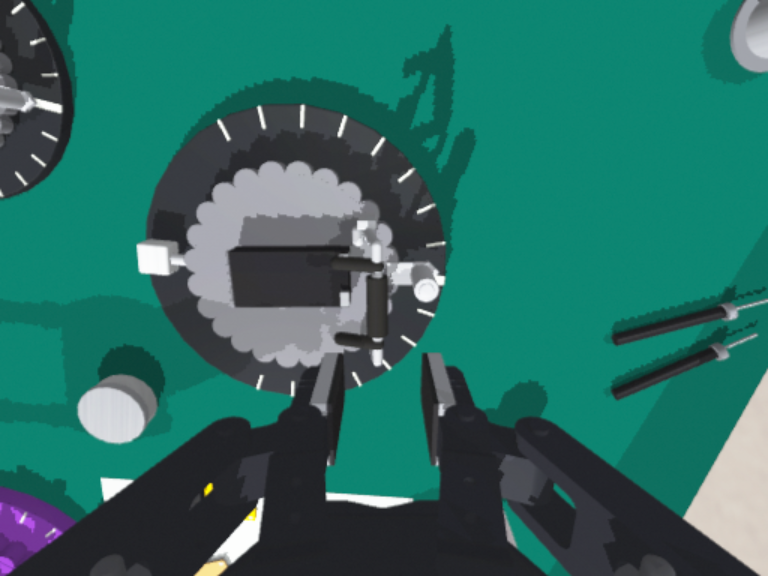

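```bash
python3 -m crank '{"xyz":[[0,-1,0],[0,-1,0]],"twist":[[0,0,0],[0,0,0]],"grip":[3,3]}' 30 >/dev/null
python3 -c "
from h import *
for v in (195,205): print(barpos('w15',251,v))
c=save('wrist','w16'); 
for v in range(170,215,5): print(v,barpos('w16',251,v))
go(.466,-.2465,.30,-62.1)"
```

```text
(np.float64(61.4), np.float64(109.2))
(np.float64(61.4), np.float64(109.4))
170 (np.float64(60.2), np.float64(107.6))
175 (np.float64(60.2), np.float64(108.0))
180 (np.float64(60.1), np.float64(107.4))
185 (np.float64(60.1), np.float64(109.0))
190 (np.float64(60.1), np.float64(109.2))
195 (np.float64(60.1), np.float64(108.9))
200 (np.float64(60.1), np.float64(110.8))
205 (np.float64(60.1), np.float64(110.6))
210 (np.float64(60.0), np.float64(109.6))
xyz cm [ 35.45   5.77 -20.53] twist [-3.00e-01  7.42e+01 -7.00e-02]
```

```bash
python3 -m crank '{"xyz":[[3.5,0,-2],[7.5,0,-4.3],[11.5,0.5,-6.6],[15.5,1,-8.9],[19.5,1.5,-11.2],[23.5,2.5,-13.5],[27.5,4,-15.8],[31.5,5,-18.1],[35.4,5.8,-20.5],[35.4,5.8,-20.5]],"twist":[[0,8,0],[0,16,0],[0,24,0],[0,32,0],[0,40,0],[0,48,0],[0,56,0],[0,64,0],[-0.3,74.2,0],[-0.3,74.2,0]],"grip":[6.8,6.8,6.8,6.8,6.8,6.8,6.8,6.8,6.8,6.8]}' 
python3 -c "
from h import *
c=save('wrist','w17');c=save('scene','s17');crop('s17','s17b',230,160,325,250,8)"
```

```text
clock: 18.75
eef_pos: [0.4649, -0.2481, 0.2985]
ee_rot: [0.169, -0.169, 0.687, -0.686]
force: [0.7, -0.3, 0.4]
finger_gap: 0.0678
```

View pics/w17.png

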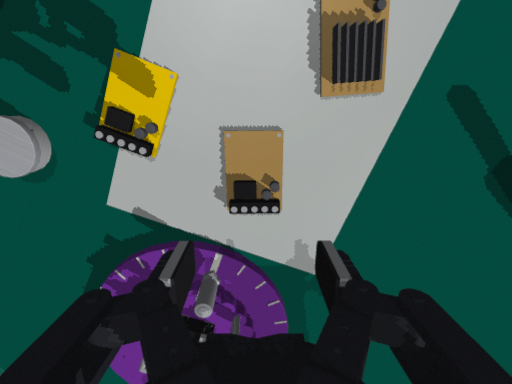

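View pics/s17b.png

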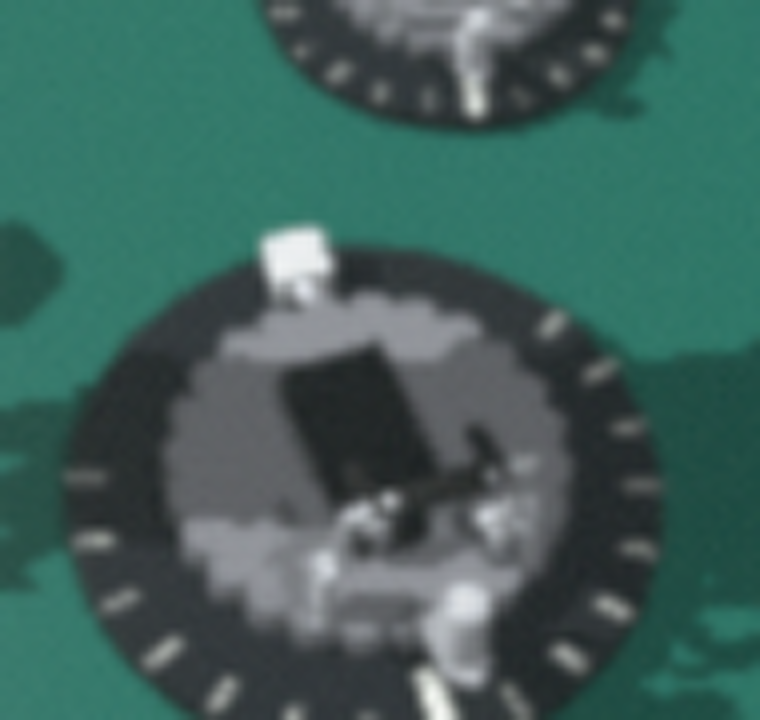

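Run:
```python
from h import *
c=load('s17');C=np.array([.5322,.1312]);t=np.radians(12.1);u=np.array([np.cos(t),np.sin(t)])
for phi in (0,.4,.6,.8,.95,1.1,1.25):
    th=.4636+phi; x=.055-.0447*np.cos(th); z=.06+.0447*np.sin(th)
    p=proj(c,np.r_[C+x*u,z]); print(phi,((p-[230,160]+.5)*8-.5).round(0))
go(.466,-.2465,.1895,-62.1)
w=load('w17')
f=lambda x,y,z: atz(w,x,y,z)
a=f(224,130.5,.005);b=f(284,129.5,.005);e=a-b;h=np.degrees(np.arctan2(-e[0],e[1]));U=np.array([np.cos(np.radians(h)),np.sin(np.radians(h))]);print(h,np.linalg.norm(e),(a+b)[:2]/2-U*.056)
```

```text
0 [388. 428.]
0.4 [401. 431.]
0.6 [410. 439.]
0.8 [419. 452.]
0.95 [426. 465.]
1.1 [433. 479.]
1.25 [440. 495.]
xyz cm [ 0.04 10.97  0.08] twist [ 0.12  0.02 -0.05]
28.532045000529397 0.0562889271452166 [ 0.46671027 -0.24647196]
```

```bash
python3 -m crank '{"xyz":[[0,4,0.1],[0,9,0.1],[0,11.5,0.1],[0,12.7,0.1],[0,12.8,0.1],[0,12.8,0.1],[0,12.8,0.1],[0,12.8,0.1],[0,12.8,0.1]],"twist":[[0,0,0],[0,0,0],[0,0,0],[0,0,0],[0,0,0],[0,0,0],[0,0,0],[0,0,0],[0,0,0]],"grip":[6.8,6.8,6.8,6.8,6.8,5.3,5,5,5]}' 40
python3 -m crank '{"xyz":[[0,-1,0],[0,-3,0],[0,-7,0],[0,-11,0],[0,-14,0],[0,-14,0]],"twist":[[0,0,0],[0,0,0],[0,0,0],[0,0,0],[0,0,0],[0,0,0]],"grip":[5,5,5,5,5,5]}' 40
python3 -c "
from h import *
c=save('wrist','w18'); cv2.imwrite('pics/w18b.png',cv2.resize(c['img'],None,fx=1.5,fy=1.5))
go(.4831,.1207,.28,-77.9)"
```

```text
clock: 19.98
eef_pos: [0.4673, -0.2468, 0.1731]
ee_rot: [0.171, -0.17, 0.686, -0.686]
force: [-1.4, 1.7, 6.7]
finger_gap: 0.0534
clock: 20.72
eef_pos: [0.4678, -0.2477, 0.3169]
ee_rot: [-0.173, 0.168, -0.684, 0.688]
force: [-0.6, -0.3, -0.6]
finger_gap: 0.053
xyz cm [-18.62   3.4  -31.77] twist [-0.17 15.83 -0.22]
```

View pics/w18b.png

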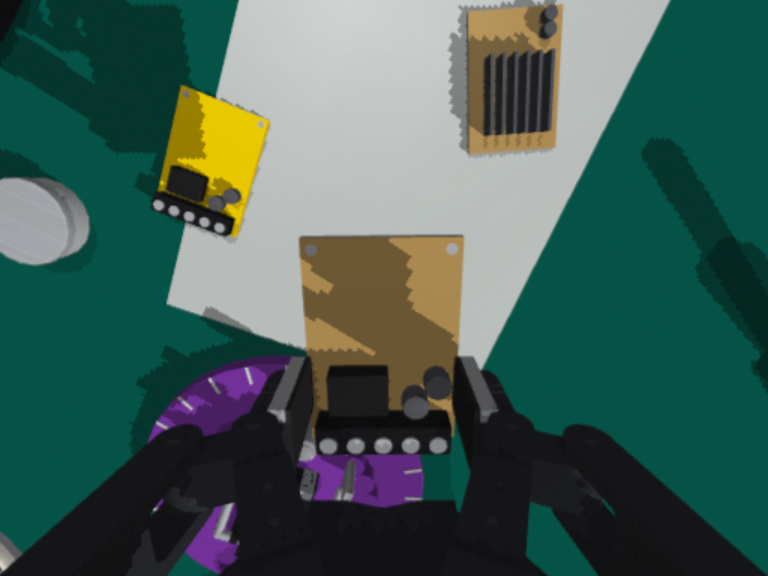

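```bash
python3 - <<'E'
from h import *
c=load('w18'); M=np.array(c['tool_from_camera']);K=c['K'];z=c['z_map']
def cam2tool(x,y,d=None):
    u=(x+.5)/1.5-.5;v=(y+.5)/1.5-.5
    d=z[int(round(v)),int(round(u))] if d is None else d
    return M[:3,:3]@np.array([(u-K[0,2])/K[0,0]*d,(v-K[1,2])/K[1,1]*d,d])+M[:3,3]
print(np.round([cam2tool(x,y) for x,y in [(310,265),(450,265),(385,265),(385,300),(385,340),(325,340),(440,340)]],4))
for x,y in [(300,237),(464,237)]:
    d=cam2tool(x,y,1.)-M[:3,3]; yp=.168; print(M[:3,3]+d*(yp-M[1,3])/d[1])
E
python3 -m crank '{"xyz":[[-1.5,0,-2.5],[-4,0,-6.5],[-6.5,0,-11],[-9,0,-15.2],[-11.5,0.5,-19.4],[-14,1,-23.6],[-16.5,2,-27.8],[-18,3,-30.5],[-18.6,3.4,-31.8],[-18.6,3.4,-31.8]],"twist":[[0,1,0],[0,3,0],[0,5,0],[0,7,0],[0,9,0],[0,11,0],[0,13,0],[-0.1,15,-0.1],[-0.2,15.8,-0.2],[-0.2,15.8,-0.2]],"grip":[5,5,5,5,5,5,5,5,5,5]}' 40
python3 -c "
from h import *
go(.4831,.1207,.228,-77.9)
c=save('wrist','w19'); cv2.imwrite('pics/w19b.png',cv2.resize(c['img'],None,fx=1.5,fy=1.5))"
```

```text
[[-0.0453  0.1689 -0.0252]
 [-0.0452  0.1692  0.0234]
 [-0.0457  0.1673  0.0008]
 [-0.0327  0.1682  0.0008]
 [-0.0174  0.1677  0.0008]
 [-0.0179  0.1666 -0.0209]
 [-0.0174  0.1677  0.0209]]
[-0.05525161  0.168      -0.02784777]
[-0.05520383  0.168       0.0274233 ]
clock: 22.02
eef_pos: [0.4817, 0.1215, 0.2781]
ee_rot: [0.074, -0.077, 0.703, -0.703]
force: [-1.0, -0.1, -0.3]
finger_gap: 0.0529
xyz cm [-0.13  5.01  0.12] twist [0.07 0.15 0.2 ]
```

View pics/w19b.png

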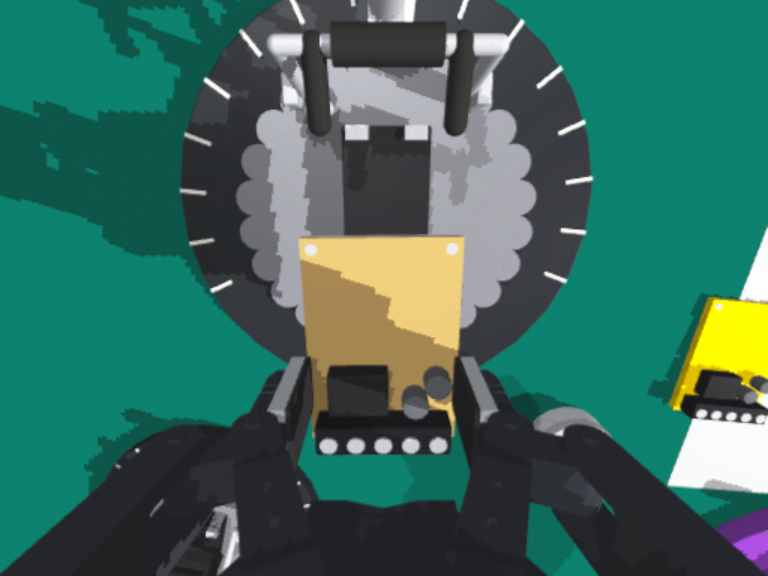

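```bash
python3 -m crank '{"xyz":[[-0.1,1.5,0.1],[-0.1,3.5,0.1],[-0.1,4.7,0.1],[-0.1,5,0.1],[-0.1,5,0.1]],"twist":[[0,0.1,0.2],[0,0.1,0.2],[0,0.1,0.2],[0,0.1,0.2],[0,0.1,0.2]],"grip":[5,5,5,5,5]}' 40
python3 -c "
from h import *
t=np.radians(12.1);C=np.array([.5322,.1312])
x=C-.0202*np.array([np.cos(t),np.sin(t)])
go(x[0],x[1],.2265,-77.9)
c=save('wrist','w20'); cv2.imwrite('pics/w20b.png',cv2.resize(c['img'],None,fx=1.5,fy=1.5))"
```

```text
clock: 22.7
eef_pos: [0.4834, 0.1199, 0.2288]
ee_rot: [0.075, -0.074, 0.703, -0.703]
force: [0.2, 1.3, 0.8]
finger_gap: 0.0534
xyz cm [-2.99  0.24 -0.08] twist [ 0.03 -0.02 -0.08]
```

View pics/w20b.png

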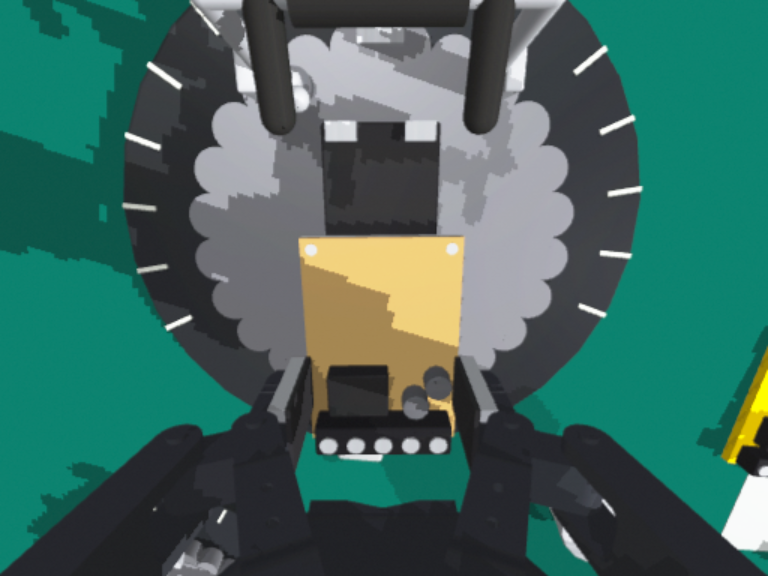

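```bash
python3 -m crank '{"xyz":[[-0.4,0.1,-0.05],[-1,0.2,-0.08],[-1.6,0.24,-0.08],[-2.1,0.24,-0.08],[-2.5,0.24,-0.08],[-2.8,0.24,-0.08],[-2.8,0.24,-0.08]],"twist":[[0,0,0],[0,0,0],[0,0,-0.1],[0,0,-0.1],[0,0,-0.1],[0,0,-0.1],[0,0,-0.1]],"grip":[5,5,5,5,5,5,5]}' 40
python3 -c "
from h import *
t=np.radians(12.1);C=np.array([.5322,.1312])
x=C-.0192*np.array([np.cos(t),np.sin(t)])
go(x[0],x[1],.2255,-77.9)
c=save('wrist','w21'); cv2.imwrite('pics/w21b.png',cv2.resize(c['img'],None,fx=1.5,fy=1.5))"
```

```text
clock: 23.62
eef_pos: [0.5109, 0.1266, 0.2269]
ee_rot: [0.075, -0.074, 0.703, -0.703]
force: [0.3, 0.2, -0.3]
finger_gap: 0.053
xyz cm [-0.26  0.14  0.  ] twist [ 0.02 -0.01 -0.03]
```

View pics/w21b.png

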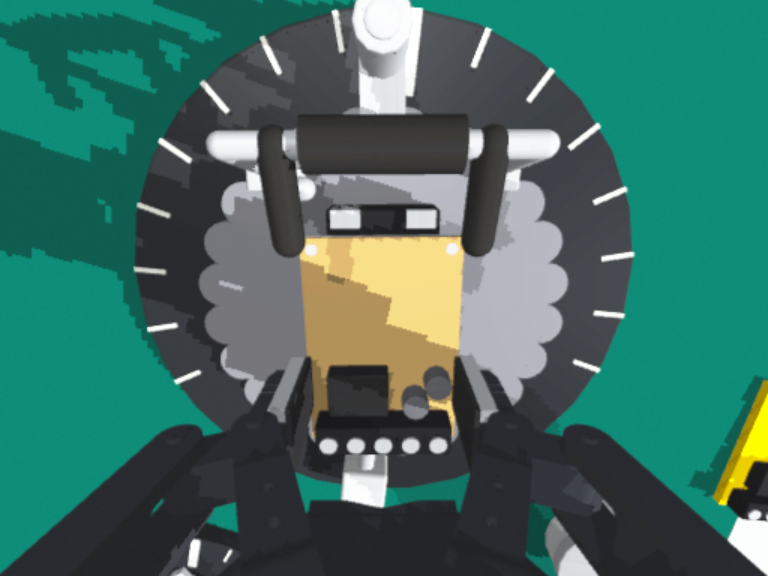

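```bash
python3 -m crank '{"xyz":[[0,0.12,0],[-0.1,0.12,0],[-0.2,0.12,0],[-0.28,0.12,0],[-0.35,0.12,0],[-0.35,0.12,0]],"twist":[[0,0,0],[0,0,0],[0,0,0],[0,0,0],[0,0,0],[0,0,0]],"grip":[5,5,5,5,5,5]}' 40
python3 -c "
from h import *
c=save('wrist','w22'); crop('w22','w22c',190,120,320,220,6);t=np.radians(12.1);C=np.array([.5322,.1312]);print((Rt()[1][:2]-C)@[np.cos(t),np.sin(t)])"
```

```text
clock: 24.42
eef_pos: [0.5139, 0.1274, 0.2254]
ee_rot: [0.074, -0.075, 0.703, -0.703]
force: [-2.0, -0.6, 0.2]
finger_gap: 0.0534
-0.01877461356361661
```

View pics/w22c.png

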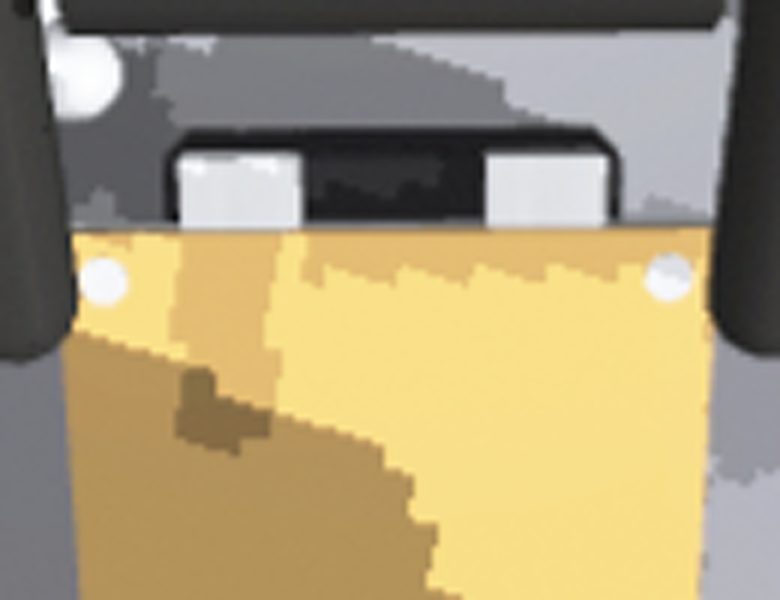

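```bash
python3 -m crank '{"xyz":[[0,0.05,0],[-0.1,0.1,0],[-0.2,0.1,0],[-0.2,0.1,0]],"twist":[[0,0,0],[0,0,0],[0,0,0],[0,0,0]],"grip":[5,5,5,5]}' 40
python3 -c "
from h import *
t=np.radians(12.1);C=np.array([.5322,.1312]);print((Rt()[1][:2]-C)@[np.cos(t),np.sin(t)])"
```

```text
clock: 24.98
eef_pos: [0.5149, 0.1276, 0.225]
ee_rot: [-0.072, 0.077, -0.703, 0.703]
force: [-11.4, -2.5, 13.1]
finger_gap: 0.0534
-0.017684130442366764
```

```bash
python3 -m crank '{"xyz":[[0.05,-0.05,0],[0.05,-0.05,0],[0.05,-0.05,0],[0.05,-1,0],[0.05,-3,0],[0.05,-6,0],[0.05,-8,0]],"twist":[[0,0,0],[0,0,0],[0,0,0],[0,0,0],[0,0,0],[0,0,0],[0,0,0]],"grip":[6.8,6.8,6.8,6.8,6.8,6.8,6.8]}' 40
python3 -c "
from h import *
c=save('wrist','w23'); cv2.imwrite('pics/w23b.png',cv2.resize(c['img'],None,fx=1.5,fy=1.5))
print(st()['qpos'])"
```

```text
clock: 25.85
eef_pos: [0.5154, 0.1276, 0.3072]
ee_rot: [-0.073, 0.076, -0.703, 0.703]
force: [0.7, 0.0, 0.6]
finger_gap: 0.0681
[ 1.52209330e-02  1.41376676e-01  1.81196303e+00 -7.15830866e-04
  1.18759760e+00  1.37441891e+00]
```

View pics/w23b.png

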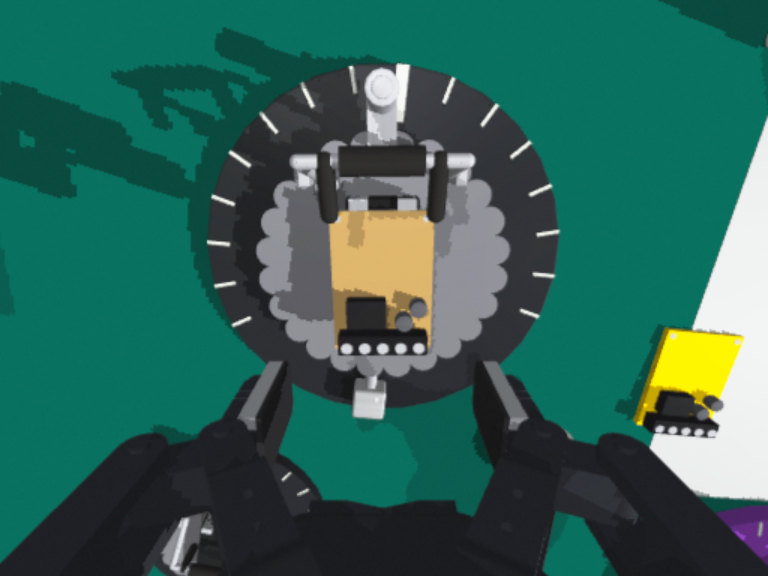

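```bash
python3 -c "
from h import *
t=np.radians(12.1);C=np.array([.5322,.1312]);u=np.array([np.cos(t),np.sin(t)]);w=np.array([-u[1],u[0]])
c=load('w23')
for x,y in [(331,212),(434,212)]:
    p=atz(c,(x+.5)/1.5-.5,(y+.5)/1.5-.5,.057)[:2]-C; print(p@u,p@w)
for x,y in [(347,209),(418,209)]:
    p=atz(c,(x+.5)/1.5-.5,(y+.5)/1.5-.5,.056)[:2]-C; print('stop',p@u,p@w)
x=C+.061*u; go(*x,.34,12.1)"
```

```text
0.03524425858073882 0.027510210596365162
0.03522683992269529 -0.026916471250075038
stop 0.036686167860854754 0.01909756828757643
stop 0.036674089968322096 -0.018505504219405597
xyz cm [-7.73 -3.01 -0.  ] twist [-6.000e-02 -8.996e+01  1.000e-02]
```

```bash
python3 -m crank '{"xyz":[[0,-2,0],[-0.8,-3,0],[-2,-3,0],[-3,-3,0],[-4,-3,0],[-5,-3,0],[-6,-3,0],[-7,-3,0],[-7.7,-3,0],[-7.7,-3,0]],"twist":[[0,-9,0],[0,-19,0],[0,-29,0],[0,-39,0],[0,-49,0],[0,-59,0],[0,-69,0],[0,-79,0],[0,-90,0],[0,-90,0]],"grip":[3,3,3,3,3,3,3,3,3,3]}' 30
python3 -c "
from h import *
t=np.radians(12.1);C=np.array([.5322,.1312]);u=np.array([np.cos(t),np.sin(t)])
x=C+.061*u; go(*x,.266,12.1)
c=save('wrist','w24'); cv2.imwrite('pics/w24b.png',cv2.resize(c['img'],None,fx=1.5,fy=1.5))"
```

```text
clock: 27.15
eef_pos: [0.5917, 0.1439, 0.3397]
ee_rot: [-0.55, 0.55, -0.444, 0.445]
force: [0.2, -0.2, 0.2]
finger_gap: 0.0302
xyz cm [-0.01  7.37  0.01] twist [-0.03 -0.06  0.04]
```

View pics/w24b.png

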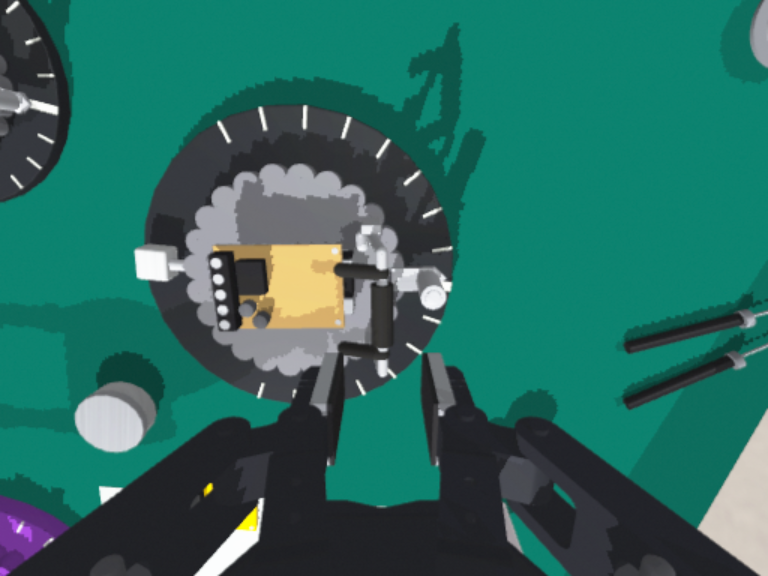

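```bash
python3 -m crank '{"xyz":[[0,3,0],[0,6,0],[0,7.3,0],[0,7.3,0],[0,7.3,0],[0,7.3,0],[0,7.3,0]],"twist":[[0,0,0],[0,0,0],[0,0,0],[0,0,0],[0,0,0],[0,0,0],[0,0,0]],"grip":[3,3,3,3,0.5,0.5,0.5]}' 25
python3 -m crank '{"xyz":[[0,-0.05,-0.65],[0,0,-1.3],[0,0.15,-2],[0,0.4,-2.6],[0,0.74,-3.2],[0,1.02,-3.55],[0,1.33,-3.87],[0,1.67,-4.16],[0,1.95,-4.37],[0,1.98,-4.38]],"twist":[[0,0,0],[0,0,0],[0,0,0],[0,0,0],[0,0,0],[0,0,0],[0,0,0],[0,0,0],[0,0,0],[0,0,0]],"grip":[0.5,0.5,0.5,0.5,0.5,0.5,0.5,0.5,0.5,0.5]}' 25
python3 -c "
from h import *
c=save('wrist','w25'); cv2.imwrite('pics/w25b.png',cv2.resize(c['img'],None,fx=1.5,fy=1.5))"
```

```text
clock: 28.08
eef_pos: [0.5917, 0.1438, 0.2681]
ee_rot: [-0.549, 0.549, -0.445, 0.446]
force: [-5.4, -1.9, 6.6]
finger_gap: 0.0107
clock: 29.32
eef_pos: [0.5486, 0.1345, 0.2479]
ee_rot: [-0.549, 0.55, -0.445, 0.445]
force: [-1.5, -4.8, 1.1]
finger_gap: 0.0109
```

View pics/w25b.png

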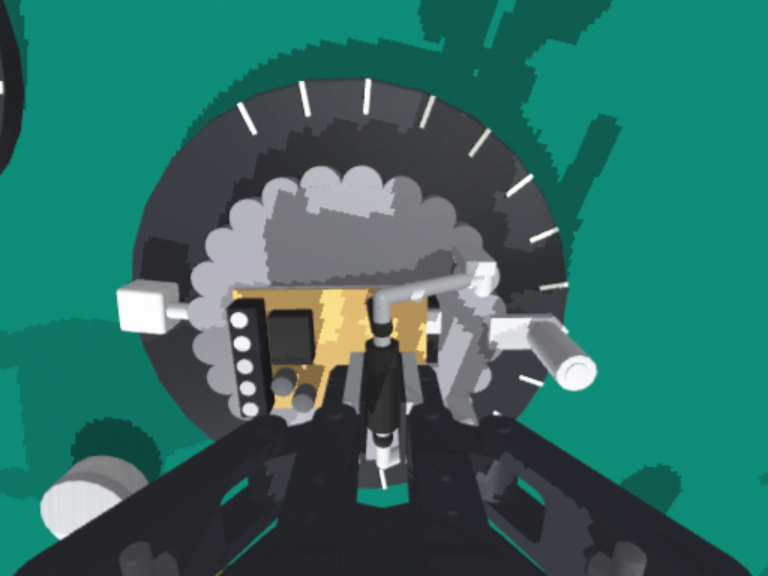

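```bash
python3 -m crank '{"xyz":[[0,0,0],[0,0,0],[0,0,0],[0,-2,0],[0,-5,0],[0,-8,0],[0,-8,0]],"twist":[[0,0,0],[0,0,0],[0,0,0],[0,0,0],[0,0,0],[0,0,0],[0,0,0]],"grip":[2.8,2.8,2.8,2.8,2.8,2.8,2.8]}' 25
python3 -c "
from h import *
c=save('wrist','w26'); cv2.imwrite('pics/w26b.png',cv2.resize(c['img'],None,fx=1.5,fy=1.5))"
```

```text
clock: 30.25
eef_pos: [0.5497, 0.1348, 0.3309]
ee_rot: [0.551, -0.548, 0.443, -0.447]
force: [-0.6, 0.3, -0.9]
finger_gap: 0.028
```

View pics/w26b.png

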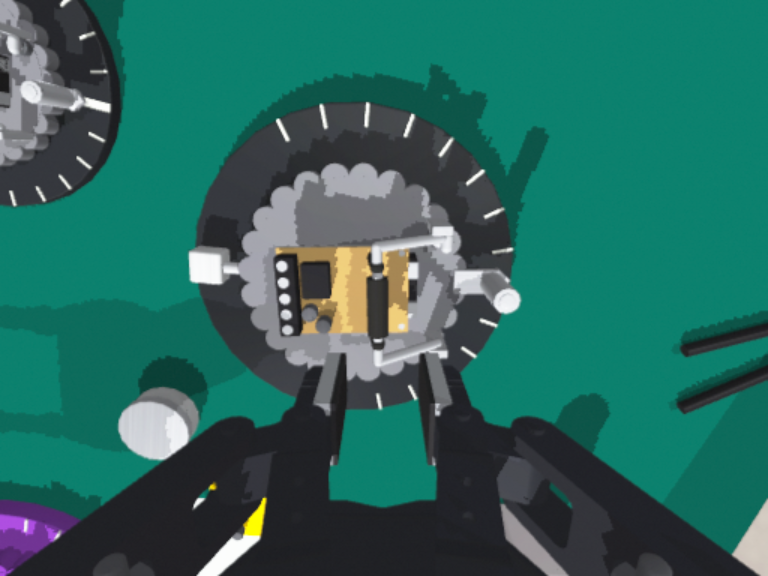

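```bash
python3 -c "
from h import *
crop('w26','w26c',175,150,320,255,5.5)
for v in (190,200,205): print(barpos('w26',251.5,v))"
```

```text
(np.float64(17.4), np.float64(89.9))
(np.float64(17.3), np.float64(87.9))
(np.float64(17.3), np.float64(89.6))
```

View pics/w26c.png

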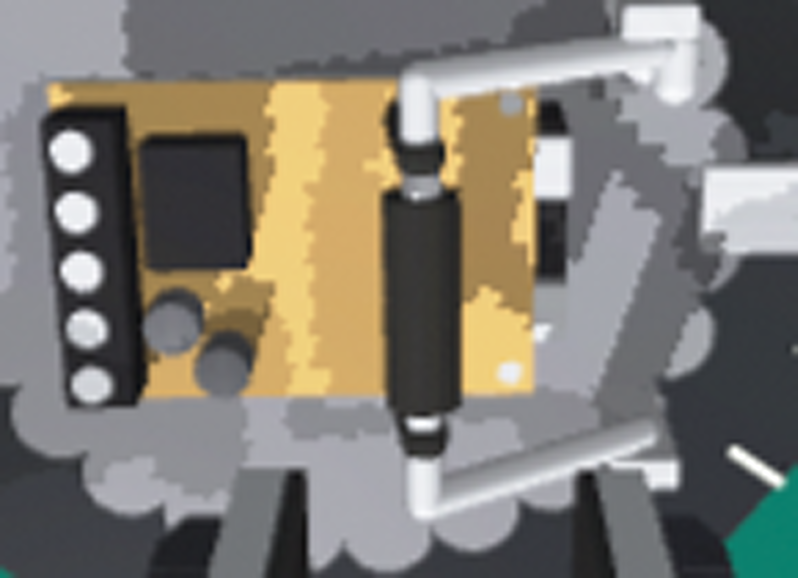

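```bash
python3 -c "
from h import *
c=load('w26')
p=atz(c,(507.5)/1.5-.5,(300.5)/1.5-.5,.077);print(p)
C=np.array([.5322,.1312]);e=p[:2]-C;print(np.hypot(*e),np.degrees(np.arctan2(e[1],e[0])))
go(.622,.1502,.30,-78)"
```

```text
[0.62178606 0.15178619 0.077     ]
0.09192090799417123 12.941464017533287
xyz cm [0.   2.91 7.45] twist [-1.800e-01  8.997e+01 -3.000e-02]
```

```bash
python3 -m crank '{"xyz":[[0,0,0.8],[0,0,1.6],[0,0.3,2.5],[0,0.6,3.4],[0,1,4.3],[0,1.4,5.2],[0,1.8,6.1],[0,2.2,6.8],[0,2.6,7.45],[0,2.9,7.45]],"twist":[[0,9,0],[0,19,0],[0,29,0],[0,39,0],[0,49,0],[0,59,0],[0,69,0],[0,79,0],[-0.1,90,0],[-0.1,90,0]],"grip":[4.5,4.5,4.5,4.5,4.5,4.5,4.5,4.5,4.5,4.5]}' 40
python3 -c "
from h import *
go(.622,.151,.226,-77.5)
c=save('wrist','w27'); cv2.imwrite('pics/w27b.png',cv2.resize(c['img'],None,fx=1.5,fy=1.5))"
```

```text
clock: 31.55
eef_pos: [0.6216, 0.1502, 0.2979]
ee_rot: [-0.074, 0.075, -0.703, 0.703]
force: [0.3, 0.0, 0.3]
finger_gap: 0.0447
xyz cm [-0.07  7.19 -0.07] twist [ 0.   -0.43  0.1 ]
```

View pics/w27b.png

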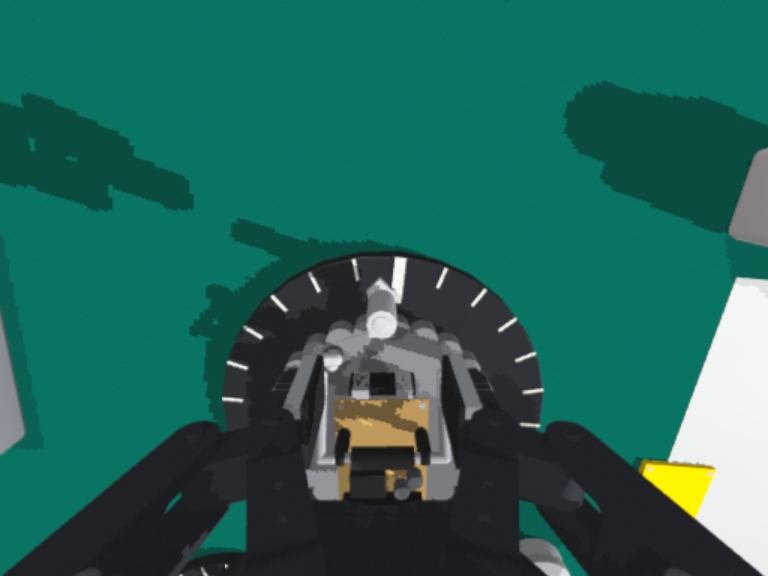

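```bash
python3 -m crank '{"xyz":[[0,2.5,0],[0,5,0],[0,7,0],[0,7.2,0],[0,7.2,0],[0,7.2,0],[0,7.2,0]],"twist":[[0,0,0],[0,0,0],[0,0,0],[0,0,0],[0,0,0],[0,0,0],[0,0,0]],"grip":[4.5,4.5,4.5,4.5,0.8,0.8,0.8]}' 40
python3 - <<'E'
from h import *
r,t=Rt(); print(t)
C=np.array([.5322,.1312]); e=t[:2]-C; a0=np.degrees(np.arctan2(e[1],e[0])); rad=np.hypot(*e); print(a0,rad)
for k in range(1,17):
    a=a0+k*5; a_=np.radians(a); p=np.r_[C+.092*np.array([np.cos(a_),np.sin(a_)]),t[2]]
    d=r.T@(p-t)*100; print(k,round(a,1),d.round(2))
E
```

```text
clock: 32.48
eef_pos: [0.6217, 0.1502, 0.2272]
ee_rot: [-0.075, 0.075, -0.703, 0.703]
force: [-0.6, -0.2, 2.9]
finger_gap: 0.0145
[0.621746   0.15021071 0.2272138 ]
11.985992036651398 0.09154175203959655
1 17.0 [-0.01 -0.   -0.8 ]
2 22.0 [ 0.09 -0.   -1.6 ]
3 27.0 [ 0.26 -0.   -2.38]
4 32.0 [ 0.5  -0.   -3.15]
5 37.0 [ 0.8  -0.   -3.89]
6 42.0 [ 1.17 -0.   -4.6 ]
7 47.0 [ 1.6  -0.   -5.28]
8 52.0 [ 2.09 -0.   -5.92]
9 57.0 [ 2.63 -0.   -6.51]
10 62.0 [ 3.22 -0.   -7.06]
11 67.0 [ 3.85 -0.   -7.55]
12 72.0 [ 4.53 -0.   -7.98]
13 77.0 [ 5.24 -0.   -8.35]
14 82.0 [ 5.98 -0.   -8.66]
15 87.0 [ 6.75 -0.   -8.91]
16 92.0 [ 7.53 -0.   -9.08]
```

```bash
python3 -m crank '{"xyz":[[0,0,-0.8],[0.09,0,-1.6],[0.26,0,-2.38],[0.5,0,-3.15],[0.8,0,-3.89],[1.17,0,-4.6],[1.6,0,-5.28],[2.09,0,-5.92],[2.63,0,-6.51],[2.63,0,-6.51]],"twist":[[0,-5,0],[0,-10,0],[0,-15,0],[0,-20,0],[0,-25,0],[0,-30,0],[0,-35,0],[0,-40,0],[0,-45,0],[0,-45,0]],"grip":[0.8,0.8,0.8,0.8,0.8,0.8,0.8,0.8,0.8,0.8]}' 40
python3 - <<'E'
from h import *
r,t=Rt(); print(t)
C=np.array([.5322,.1312]); e=t[:2]-C; a0=np.degrees(np.arctan2(e[1],e[0])); rad=np.hypot(*e); print(a0,rad)
for a in (62,67,72,77,80,81.5):
    a_=np.radians(a); p=np.r_[C+.092*np.array([np.cos(a_),np.sin(a_)]),t[2]]
    d=r.T@(p-t)*100; print(round(a,1),d.round(2))
c=save('wrist','w28'); cv2.imwrite('pics/w28b.png',cv2.resize(c['img'],None,fx=1.5,fy=1.5))
E
```

```text
clock: 33.72
eef_pos: [0.5819, 0.2084, 0.2272]
ee_rot: [-0.338, 0.338, -0.621, 0.621]
force: [-1.2, -0.8, -0.1]
finger_gap: 0.0146
[0.58190263 0.2083997  0.22724367]
57.22579944063154 0.09181582543235442
62 [ 0.01 -0.   -0.77]
67 [ 0.12 -0.   -1.56]
72 [ 0.29  0.   -2.35]
77 [ 0.53  0.   -3.11]
80 [ 0.7   0.   -3.56]
81.5 [ 0.8   0.   -3.78]
```

View pics/w28b.png

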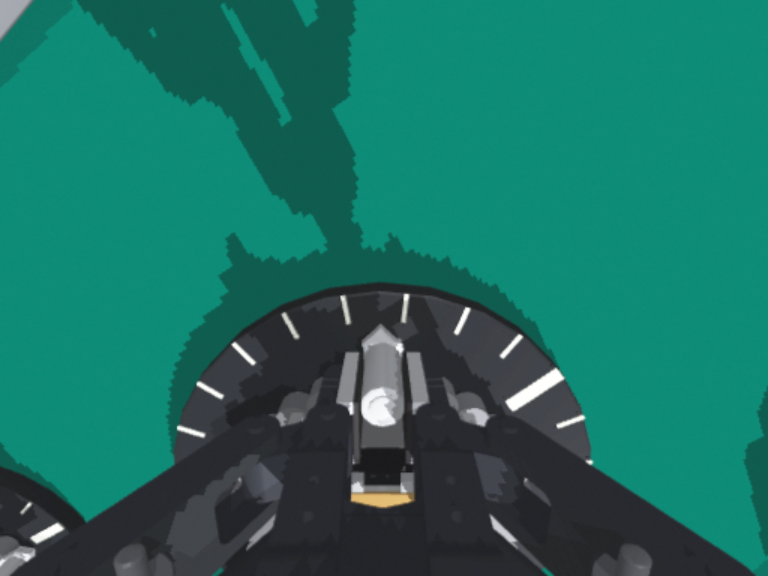

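```bash
python3 -m crank '{"xyz":[[0,0,-0.77],[0.12,0,-1.56],[0.29,0,-2.35],[0.53,0,-3.11],[0.7,0,-3.56],[0.8,0,-3.8],[0.8,0,-3.8]],"twist":[[0,-5,0],[0,-10,0],[0,-15,0],[0,-20,0],[0,-23,0],[0,-24.3,0],[0,-24.3,0]],"grip":[0.8,0.8,0.8,0.8,0.8,0.8,0.8]}' 40
python3 - <<'E'
from h import *
r,t=Rt()
C=np.array([.5322,.1312]); e=t[:2]-C; print(np.degrees(np.arctan2(e[1],e[0])),np.hypot(*e))
c=save('wrist','w29'); cv2.imwrite('pics/w29b.png',cv2.resize(c['img'],None,fx=1.5,fy=1.5))
E
```

```text
clock: 34.65
eef_pos: [0.546, 0.2221, 0.2272]
ee_rot: [-0.461, 0.461, -0.536, 0.537]
force: [-0.6, 0.2, -1.6]
finger_gap: 0.0143
81.35541872793743 0.09190192342121405
```

View pics/w29b.png

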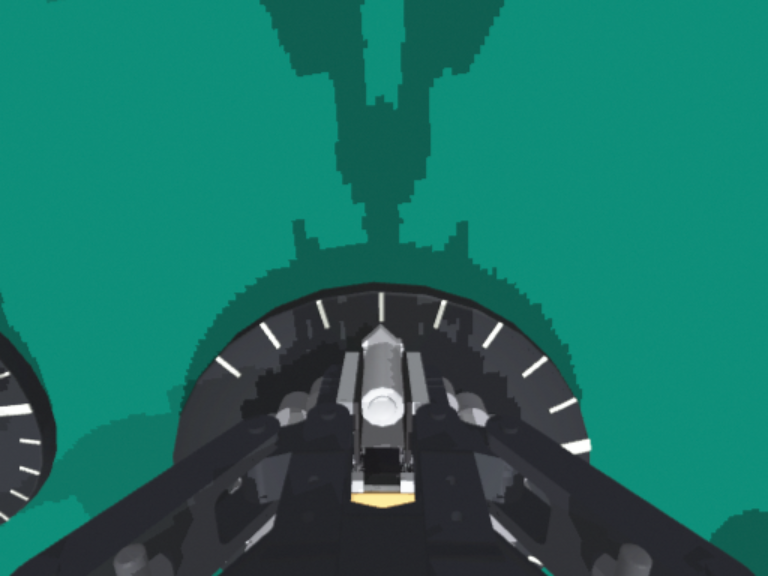

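```bash
python3 -m crank '{"xyz":[[0,0,0],[0,0,0],[0,0,0],[0,-2,0],[0,-5,0],[0,-9,0],[0,-12,0]],"twist":[[0,0,0],[0,0,0],[0,0,0],[0,0,0],[0,0,0],[0,0,0],[0,0,0]],"grip":[4.5,4.5,4.5,4.5,4.5,4.5,4.5]}' 40
python3 -c "
from h import *
go(.47,.23,.36,-8)"
```

```text
clock: 35.58
eef_pos: [0.5464, 0.2222, 0.351]
ee_rot: [-0.462, 0.46, -0.536, 0.537]
force: [0.0, -0.9, 0.7]
finger_gap: 0.0449
xyz cm [ 0.38 -0.93 -7.67] twist [-0.21 -0.68 -0.03]
```

```bash
python3 -m crank '{"xyz":[[5,-0.5,0.8],[10,-0.5,0.8],[13,-0.5,0.8],[13,-0.5,0.8]],"twist":[[0,0,0],[0,0,0],[0,0,0],[0,0,0]],"grip":[4.5,4.5,4.5,4.5]}' 40
python3 -c "
from h import *
c=save('wrist','w30'); cv2.imwrite('pics/w30b.png',cv2.resize(c['img'],None,fx=1.5,fy=1.5));save('top','top30')"
```

```text
clock: 36.08
eef_pos: [0.5347, 0.091, 0.3576]
ee_rot: [-0.461, 0.458, -0.536, 0.538]
force: [-0.5, 0.9, -0.0]
finger_gap: 0.0453
```

View pics/w30b.png

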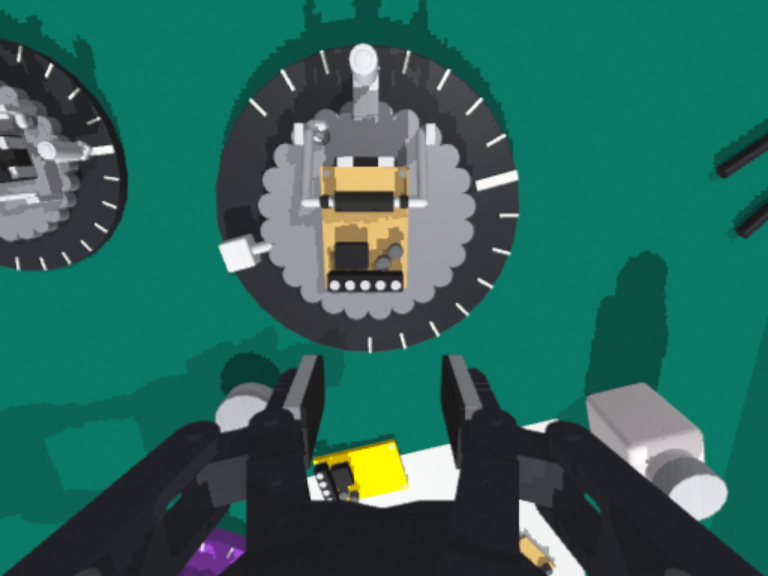

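View pics/top30.png

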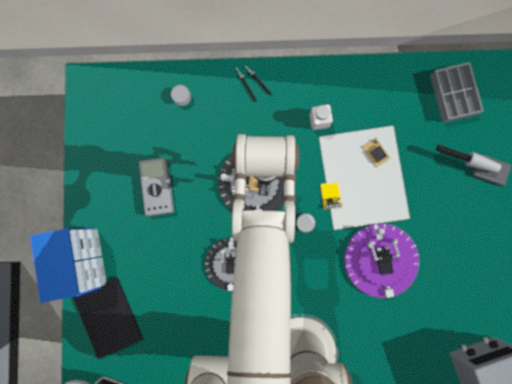

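Run:
```python
from h import *
c=load('w30'); f=lambda x,y,z: atz(c,(x+.5)/1.5-.5,(y+.5)/1.5-.5,z)[:2]
C=np.array([.5322,.1312])
for n,p in dict(pin=(363,60,.077),zero=(497,180,.016)).items():
    e=f(*p)-C;print(n,np.hypot(*e),np.degrees(np.arctan2(e[1],e[0])))
t=np.radians(81.7);u=np.array([np.cos(t),np.sin(t)]);w=np.array([-u[1],u[0]])
for x,y,z in [(321,167,.057),(409,167,.057),(363,202,.09)]:
    e=f(x,y,z)-C;print(e@u,e@w)
p=dep(c,363/1.5,202/1.5);print((p[:2]-C)@u,p[2])
crop('w30','w30c',180,95,310,210,6)
```

```text
pin 0.09152346600318757 80.90145313445933
zero 0.09858247366857777 6.334389793825619
0.03610677068540356 0.027307849005013905
0.0355154496243232 -0.028031320151401484
0.01747609791313238 7.860503249247554e-05
0.017224342425926728 0.08887837083818481
```

View pics/w30c.png

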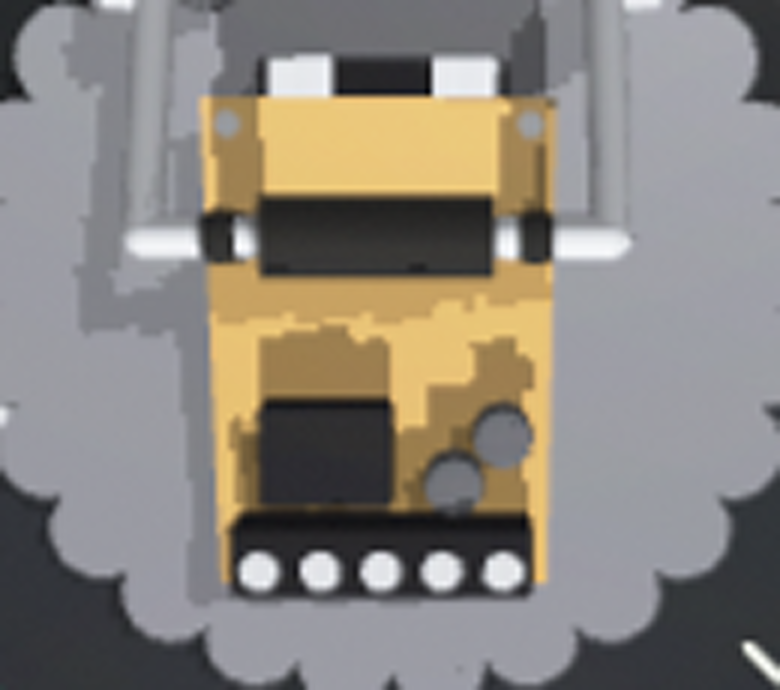

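All good: 74.6° measured against 75° wanted, the bare edge at 35.5–36 mm, the clip down. Handing in.

```bash
python3 -c "
from h import *
print(workorder.sign_off(), st()['clock'])"
```

```text
the job is handed in; nothing more can be done
the job is handed in; nothing more can be done
```

The terminal board is loaded and clipped, and the rest is on its fifth click anticlockwise. I handed the job in at about 36 s; sign-off gives no verdict.

**What I did:**
1. I swung the clip up, slid the board home against the end stop and lowered the clip onto it.
2. I turned the rest by its handle pin, let go and backed off.

**First try:** I released the clip at about 1.0 rad and it fell back down, although the brief says it should stay up above 0.6. I put the board back on the sheet and swung the clip nearly to its stop. It then stayed up, and I loaded the board.

**Last checks, from the wrist camera after letting go:**
- **Swivel:** the pin measures 74.6° from the zero mark, against 75° wanted. Counting the marks in the picture also gives the fifth.
- **Board:** the bare edge lies at 35.5 to 36.1 mm, with the stop face at 36 mm, and it is centred to within 0.5 mm. I pressed it home with about 11 N. Just after release, two camera estimates of the edge and the stop differed by about 1.5 mm, but the close-up shows no visible gap.
- **Clip:** the bar is 17 mm from the axle and about 83 mm high, as it should be when down on the board.
- **Other things:** I touched none of the things to be left alone. In the final top picture they look unmoved by eye; I did not measure them.

The pointer started about 0.1 rad anticlockwise of the zero mark, between two clicks.

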